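Fit a filter carrier into an analyser's detector head

ROBOT

A 6-joint arm with a two-finger parallel gripper is mounted at the origin on the work surface. World frame = base frame: x ahead of the robot, y to its left, z up, the work surface at z = 0. Lengths are in m, angles in rad, forces in N, time in s.
With the tool pointing down it reaches from about 0.325 to 0.9 m from the base axis. Payload 6.1 kg.
Tool frame: the origin (TCP) lies at the very end of the fingers, on their centre line; the grasp point (between the pads) lies 19 mm behind it; z points along the fingers, y is the direction in which the jaws open and shut (so a half turn about z gives the same grasp; the last joint's range is limited). The gripper opens to 87 mm and grips with 3 to 60 N. Pads are 19 mm wide; open, the fingers measure 117 mm over their backs; the gripper's body (75 mm by 190 mm) begins 51 mm behind the grasp point.
Start: joints at [-1.24, 0.22, 1.526, -0, 1.395, -0.126], TCP at [0.276, -0.561, 0.223] pointing down, gripper open.
Joint ranges: [-2.98, 2.98], [-0.91, 2.08], [0.09, 2.57], [-1.24, 4.39], [0.2, 2.65], [-2.68, 2.68]. Speed limits (rad/s): [2.57, 2.57, 3.01, 3.14, 3.14, 3.14].

INTERFACE

Orientations are given as a unit quaternion [x, y, z, w].
In Python, from rig import arm gives the robot as it stands.
- The arm moves only by the tool arm_command, never from a script. Its argument "targets" is a list of rows, each an object of numbers: "x", "y", "z": the shift along the tool's x, y, z in m; "wx", "wy", "wz": the turn, a rotation vector about the tool's x, y, z in degrees; "fingers": the finger opening in m, from 0 to 0.087. In form: [{"x": .., "y": .., "z": .., "wx": .., "wy": .., "wz": .., "fingers": ..}, ...]. A call has 1 to 20 rows; each row is the pose to reach, as a shift and turn from the pose measured when the call began, along the tool's axes at that moment; what a row does not reach only later rows make up. A row lasts 1/10 s, in which the tool goes at most 50 mm and 8.59 degrees, less where a joint would pass 70% of its speed; a pose out of reach is approached as far as the arm can. A call with a gripper value outside its range is refused whole. The fingers move at their own pace and stop on an object; "newtons" is the grip in N (left out, the last holds). Time passes only in rows, so rows that repeat a pose let the fingers close. It gives the time, the measured TCP pose, the force and the opening at its end, in the units of the state.
- arm.observe(): the state, without advancing time (a new reading comes with each control period).
- arm.camera(name): name is "scene" or "top" or "wrist"; returns the picture (480x640x3 uint8, red, green, blue); there is no depth.
- arm.camera_model(name): a dict with "camera_matrix" (3x3 intrinsics, pixels), "R" (3x3) and "t" (3): a world point X has camera coordinates R X + t. Camera axes: x right, y down, z forward; pixel columns grow to the right and rows downward; lengths in m; the calibration is good to about 2 mm. A picture is of the moment at which its call begins: read the wrist's pose just before it. camera_model takes no time and is no camera call; for the wrist camera it gives the pose at the moment of the call.
- arm.hand_in(): hands the job in, once; it reports no verdict.
The state is a dict: "clock": time; "joint_positions": joint angles; "joint_velocities": joint speeds; "joint_torque": joint torques, N m; "tcp_pos": TCP position; "tool_rot": TCP orientation; "ft_force": force on the tool from outside, world axes, zero at the start; "moment": the same for the moment, N m; "width": finger opening in m.
Only numpy, scipy, OpenCV 4.12 (cv2) and the standard library are available. Lean on these libraries where they do the work, as an engineer would, in place of code of your own. Each camera call takes 0.05 s, during which the arm holds its last target.

TASK

Take the filter carrier with the green markings out of the filter stand and push it down through the slot of the empty detector head until it clicks and its flange lies flat on the slot plate, fully home, then let go. The slot plate has been set by hand somewhere between the middle of the head and its lamp, so feel for the slot slowly and gently, and never press the carrier on the head with more than about 30 N. Leave the other filters, the bottles and the other head as they are.

Things in the scene. Friction and masses are not known exactly. Their poses are not given: they have to be found in the camera images.
- filter_green: the filter carrier to fit, loose, 60 g, green glass window and green handle marks. Flat metal blade, 40 mm wide (y), 6 mm thick (x), z 0 to 55 mm; square-ended across its thickness, so it catches on the plate if 1 mm beside the slot. Edges notched 35.5 to 45 mm above the foot. Same both ways round. Leans up to 3 degrees in the stand. Origin: centre of the blade's foot; z up along the blade
- green_handle (a point): middle of the green carrier's black handle, 78 mm above the blade's foot, axes as the carrier's. The handle is 38 mm along y, 12 mm along x (grip it across this, from above), from 59 to 93 mm above the foot. Under it a black flange, 54 mm (y) by 22 mm (x), 55 to 59 mm above the foot, which ends up flat on the slot plate
- head_top (a point): point over the middle of the empty head, at the height of its slot plate's top; z up, +x towards the lamp, y along the slot. Slot: vertical channel 8 mm (x) by 43 mm (y), 58 mm deep, square edges, in the plate's middle. The plate was clamped by hand: the slot's centre lies 3 to 19 mm in +x of this point, anywhere; readings do not show it (0 in y, no turn). Home: foot 55 mm below this point
- click (a point): point 16 mm below head_top. At this depth in the slot a sprung steel ball in each narrow wall rides on the blade's edges (5 to 15 N of push to pass) and snaps into its notches as the flange meets the plate. A sprung dark shutter plate, 5 mm below the plate top, gives way under the foot (1 N at first, 3 N at full depth). Snapped in, it stays. Plate and stop are hard: meet them slowly
- head: the empty detector head, a white box 100 mm (x) by 100 mm (y) by 76 mm high, fixed on the module, in the left or right place; on it the bright slot plate, 56 mm (x) by 86 mm (y), 4 mm thick (top 80 mm above this origin), with two steel screws in long holes; dark lamp barrel 28 mm long on its +x side. The clamped plate does not shift under a push. Origin: centre of its underside; z up
- full_head: the neighbouring detector head, 160 mm away along the module, alike but already fitted with a red-marked filter carrier whose handle stands 38 mm above its plate; fixed; leave alone. Origin: centre of its underside
- module: the detector module that carries both heads, a light grey case 250 mm (x) by 310 mm (y) by 55 mm high, fixed on the bench. Origin: centre of its underside
- stand: the filter stand, a white block 60 mm (x) by 224 mm (y) by 52 mm high, fixed, with three places in a row along y, 70 mm apart, each a slot 9.5 mm (x) by 44 mm (y) and 42 mm deep (its floor 10 mm above the bench) in which a carrier stands. Origin: centre of its underside
- filter_amber: a like filter carrier with amber markings, loose in the stand; leave alone. Origin: centre of the blade's foot
- filter_blue: a like filter carrier with blue markings, loose in the stand; leave alone. Origin: centre of the blade's foot
- reagent: a loose amber reagent bottle, 60 mm across, 125 mm high, standing on the bench; leave alone. Origin: centre of its underside
- standard: a loose white jar with a blue cap, 52 mm across, 85 mm high, standing on the bench; leave alone. Origin: centre of its underside
Things that resemble listed ones, but are neither listed nor needed, are in the scene too. Leave any red look-alike of the filter_green alone.

How it is judged:
By the outcome, as a careful person would: the job done as asked, in the order asked, and still so for the second after the job is handed in, with the robot touching nothing.
It also fails if it takes over 67 s, if anything falls off the work surface, if the arm or the gripper's body presses on something with over 40 N, if the wrist force passes 120 N, or if a joint passes its speed limit or range.

## Working session

There is one attempt and no reset: what is moved stays moved. The work goes in short steps, Python scripts to look and compute and a tool call to move; the robot and the scene stay as the last step left them, time stands still between calls to the robot, and variables do not carry over. Pictures are saved under pics/ and viewed, and the job is handed in when it is done.

Besides the shell and the picture viewer there is one more tool, called as a command line: name --argument value ..., lists and objects as JSON in quotes. arm_command: Moves the arm, as the interface text tells. Its arguments: {"type":"object","properties":{"targets":{"type":"array","items":{"type":"object","properties":{"x":{"type":"number"},"y":{"type":"number"},"z":{"type":"number"},"wx":{"type":"number"},"wy":{"type":"number"},"wz":{"type":"number"},"fingers":{"type":"number"}}}},"newtons":{"type":"number"}},"required":["targets"]}

```bash
mkdir -p pics; ls
python3 - <<'E'
from rig import arm
import cv2
print(arm.observe())
for n in ("scene","top","wrist"):
    m=arm.camera_model(n); im=arm.camera(n)
    cv2.imwrite(f"pics/a_{n}.png",im[:,:,::-1]); print(n,m)
E
```

```text
pics
{'clock': 0.0, 'joint_positions': array([-1.24010196e+00,  2.21248772e-01,  1.52764089e+00,  4.86710408e-06,
        1.39474561e+00, -1.26120663e-01]), 'joint_velocities': array([-0.00085693,  0.00132279,  0.00171755, -0.00011518,  0.00078913,
        0.00030069]), 'joint_torque': array([-3.61021612e-04, -4.94621408e+01, -3.87373173e+01,  6.98340917e-02,
        5.72683581e-02, -1.44091273e-04]), 'tcp_pos': array([ 0.27545513, -0.56029755,  0.22140751]), 'tool_rot': array([ 9.74027800e-01,  2.26426149e-01, -1.01901450e-04, -1.01621566e-03]), 'ft_force': array([-0.93643803, -0.0434681 ,  0.46391374]), 'moment': array([-0.0220789 , -0.01180032, -0.08204927]), 'width': 0.08695873222459888}
scene {'camera_matrix': array([[454.87701773,   0.        , 317.18134503],
       [  0.        , 454.87701773, 239.0759952 ],
       [  0.        ,   0.        ,   1.        ]]), 'R': array([[ 0.25114647,  0.96790795,  0.00892442],
       [ 0.70308829, -0.17608038, -0.68895758],
       [-0.66527611,  0.17930391, -0.72474672]]), 't': array([-0.18201449, -0.37244922,  1.27412159])}
top {'camera_matrix': array([[600.03277023,   0.        , 319.6863751 ],
       [  0.        , 600.03277023, 240.04363519],
       [  0.        ,   0.        ,   1.        ]]), 'R': array([[-0.01800916, -0.99977603, -0.01111609],
       [-0.98276233,  0.01974646, -0.18381586],
       [ 0.1839942 ,  0.00761411, -0.98289784]]), 't': array([0.05064367, 0.63195185, 1.24013604])}
wrist {'camera_matrix': array([[432.27886936,   0.        , 322.72442721],
       [  0.        , 432.27886936, 228.74250042],
       [  0.        ,   0.        ,   1.        ]]), 'R': array([[ 0.4414016 , -0.89730833, -0.00154724],
       [-0.85982692, -0.42345575,  0.28527688],
       [-0.2566365 , -0.12459132, -0.9584439 ]]), 't': array([-0.62405474, -0.03442027,  0.39184801])}
```

View pics/a_scene.png

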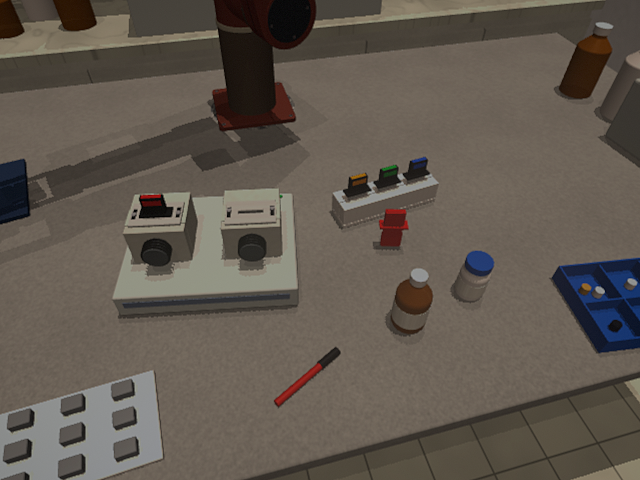

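View pics/a_top.png

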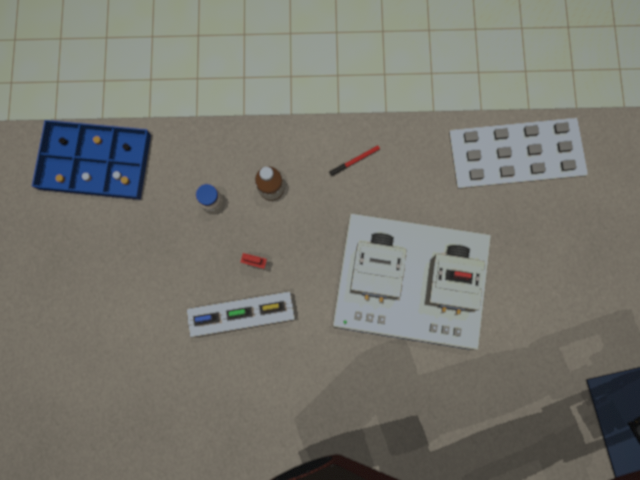

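View pics/a_wrist.png

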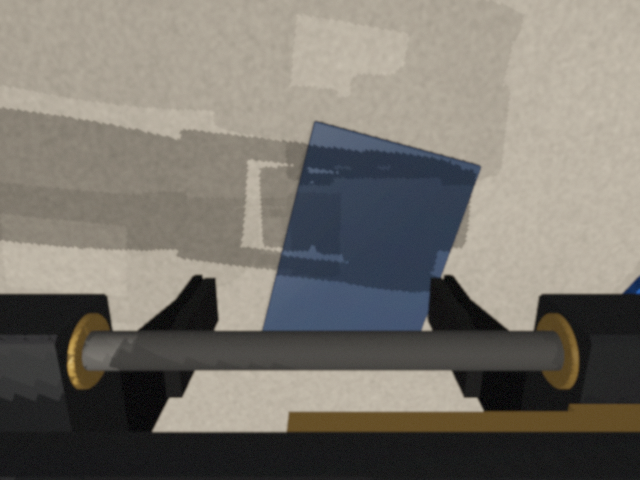

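The stand holds amber, green and blue carriers, at scene px (357,183), (388,175) and (418,167). A separate red look-alike stands at (393,228). The target is the green one at scene (388,175) / top (238,313). The empty head is at top (380,262), and the full one with the red carrier is at top (458,276). I'll confirm with enlarged crops.

Run:
```python
import cv2,numpy as np
a=cv2.imread("pics/a_top.png");s=cv2.imread("pics/a_scene.png")
A=cv2.resize(a[285:345,180:300],None,fx=6,fy=6,interpolation=cv2.INTER_CUBIC)[:300]
B=cv2.resize(a[225:310,340:420],None,fx=7,fy=7,interpolation=cv2.INTER_CUBIC)
C=cv2.resize(s[145:225,325:445],None,fx=6,fy=6,interpolation=cv2.INTER_CUBIC)
D=cv2.resize(s[180:270,210:300],None,fx=6,fy=6,interpolation=cv2.INTER_CUBIC)
for n,i in zip("ABCD",(A,B,C,D)): cv2.imwrite(f"pics/c_{n}.png",i)
```

```text
(no output)
```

View pics/c_A.png

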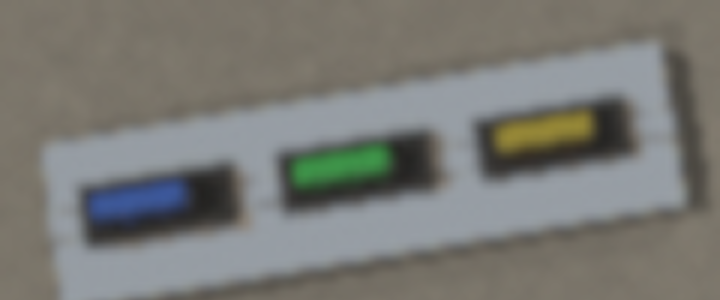

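View pics/c_B.png

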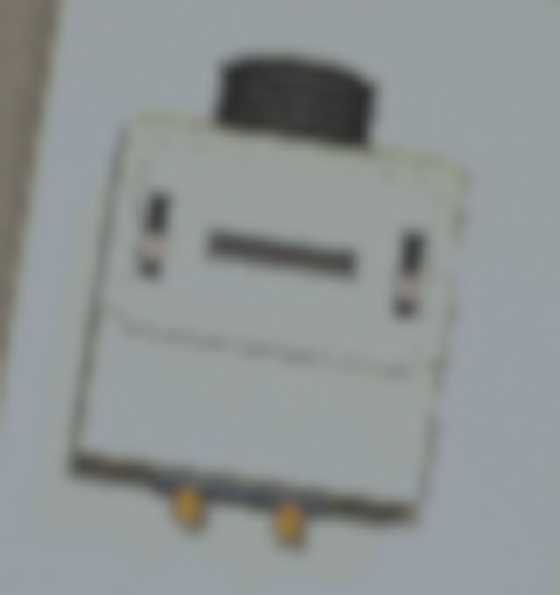

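View pics/c_C.png

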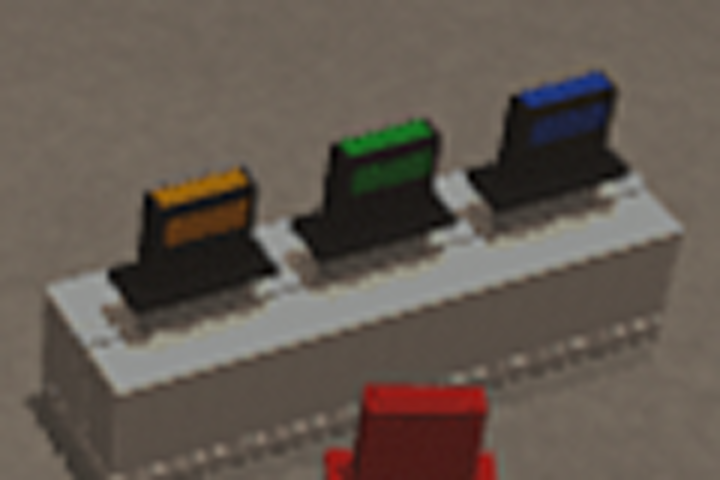

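View pics/c_D.png

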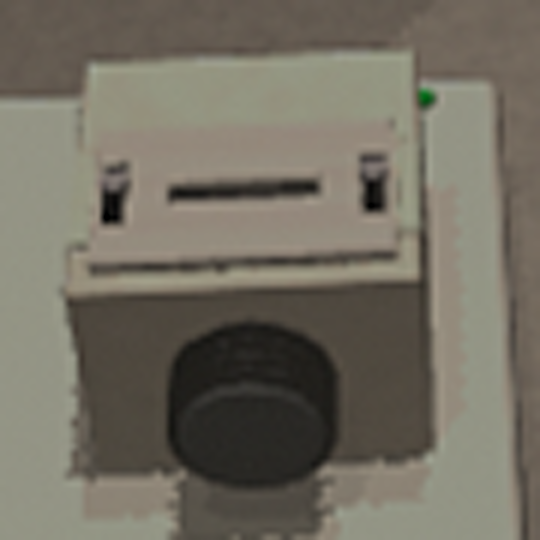

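The crops confirm it: the middle carrier has the green mark. The empty head's slot shows as a dark bar at about top px (380,261). Next I'll compute positions.

```bash
cat > h.py <<'E'
import numpy as np,cv2
MOD={'scene':dict(camera_matrix=np.array([[454.87701773,0,317.18134503],[0,454.87701773,239.0759952],[0,0,1]]),R=np.array([[0.25114647,0.96790795,0.00892442],[0.70308829,-0.17608038,-0.68895758],[-0.66527611,0.17930391,-0.72474672]]),t=np.array([-0.18201449,-0.37244922,1.27412159])),
'top':dict(camera_matrix=np.array([[600.03277023,0,319.6863751],[0,600.03277023,240.04363519],[0,0,1]]),R=np.array([[-0.01800916,-0.99977603,-0.01111609],[-0.98276233,0.01974646,-0.18381586],[0.1839942,0.00761411,-0.98289784]]),t=np.array([0.05064367,0.63195185,1.24013604]))}
def ray(m,u,v):
    d=m['R'].T@(np.linalg.inv(m['camera_matrix'])@[u,v,1.]); return -m['R'].T@m['t'],d/np.linalg.norm(d)
def onz(m,u,v,z):
    c,d=ray(m,u,v); return c+d*(z-c[2])/d[2]
def tri(m1,p1,m2,p2):
    c1,d1=ray(m1,*p1);c2,d2=ray(m2,*p2)
    s=np.linalg.lstsq(np.c_[d1,-d2],c2-c1,rcond=None)[0]
    a,b=c1+s[0]*d1,c2+s[1]*d2
    return (a+b)/2,np.linalg.norm(a-b)
def proj(m,X):
    x=m['R']@np.asarray(X)+m['t'];x=m['camera_matrix']@x;return x[:2]/x[2]
def blobs(im,lo,hi,amin=10):
    hsv=cv2.cvtColor(im,cv2.COLOR_RGB2HSV);k=cv2.inRange(hsv,np.array(lo),np.array(hi))
    n,l,st,ce=cv2.connectedComponentsWithStats(k)
    return k,l,[(i,st[i],ce[i]) for i in range(1,n) if st[i][4]>=amin]
E
python3 - <<'E'
from h import *
np.set_printoptions(precision=4,suppress=True)
for n in('top','scene'):
    im=cv2.imread(f"pics/a_{n}.png")[:,:,::-1].copy()
    for c,lo,hi in(('green',(45,100,60),(80,255,255)),('blue',(105,100,60),(130,255,255)),('amber',(10,120,90),(32,255,255)),('red',(0,150,60),(6,255,255))):
        k,l,b=blobs(im,lo,hi)
        for i,s,ce in b:
            r=cv2.minAreaRect(np.argwhere(l==i)[:,::-1].astype(np.float32))
            print(n,c,s,np.round(ce,1),'onz.103',onz(MOD[n],*ce,.103)[:2],np.round(r[1],1),round(r[2],1))
E
```

```text
top green [229 309  16   7  80] [236.5 312.2] onz.103 [0.4777 0.2112] [ 4.9 15.8] 80.5
top blue [  32  121  116   77 5936] [ 92.2 159.5] onz.103 [0.8107 0.5248] [109.7  68.8] 5.6
top blue [196 184  21  21 334] [206.4 194.3] onz.103 [0.7282 0.2772] [19.8 19.8] 45.0
top blue [195 315  16   7  86] [202.6 318.1] onz.103 [0.4671 0.2805] [ 5.4 15.6] 80.5
top blue [625 444  15  27 150] [633.3 457.4] onz.103 [ 0.1819 -0.5643] [26. 14.] 90.0
top amber [ 94 137   6   6  24] [ 96.8 139.8] onz.103 [0.8553 0.5173] [4.9 4.2] 45.0
top amber [ 57 176   6   5  26] [ 59.5 178. ] onz.103 [0.7709 0.5931] [4. 5.] 90.0
top amber [122 178   6   5  25] [124.2 180. ] onz.103 [0.7634 0.4537] [4. 5.] 90.0
top amber [262 304  17   6  73] [270.2 306.5] onz.103 [0.4881 0.1422] [ 4.5 16.3] 81.9
top red [345 146  34  21 128] [361.5 156.2] onz.103 [ 0.8057 -0.0546] [ 3.4 37.2] 60.9
top red [242 254  24  14 200] [253.4 260.4] onz.103 [0.5842 0.1768] [23.2  8.7] 15.9
top red [455 272  16   6  55] [462.7 274.3] onz.103 [ 0.5468 -0.2554] [15.6  3.3] 9.5
scene green [382 165  15   6  45] [389.1 167.5] onz.103 [0.4783 0.2
[... 467 characters left out ...]

scene amber [582 284   9   7  46] [585.9 286.8] onz.103 [0.8388 0.4054] [8.5 5.7] 45.0
scene red [272  83  23  37 470] [282.1 104.1] onz.103 [0.1856 0.0524] [39.2 19.2] 67.4
scene red [213  89  14   6  43] [219.2  91. ] onz.103 [ 0.0881 -0.0863] [ 4.1 13.6] 81.9
scene red [217 115  16  13  85] [223.8 121.3] onz.103 [ 0.228  -0.0908] [18.1  7.2] 50.2
scene red [140 195  21   4  68] [149.7 196.2] onz.103 [ 0.4527 -0.2547] [ 3. 20.] 90.0
scene red [142 201  19   5  76] [151.2 203.3] onz.103 [ 0.4737 -0.2521] [ 4. 18.] 90.0
scene red [379 209  29  37 796] [392.7 226.7] onz.103 [0.6394 0.1588] [36. 28.] 90.0
scene red [274 363  48  43 430] [297.7 384.2] onz.103 [ 0.8849 -0.069 ] [ 7.5 59.3] 49.6
```

Run:
```python
from h import *
np.set_printoptions(precision=4,suppress=True)
for n in MOD: print(n,'centre',-MOD[n]['R'].T@MOD[n]['t'])
f=lambda p,z:onz(MOD['top'],340+(p[0]+.5)/7-.5,225+(p[1]+.5)/7-.5,z)[:2]
g=lambda p,z:onz(MOD['scene'],210+(p[0]+.5)/6-.5,180+(p[1]+.5)/6-.5,z)[:2]
a,b=f((208,244),.133),f((357,263),.133);print('top slot',a,b,(a+b)/2,np.linalg.norm(a-b),np.degrees(np.arctan2(*(a-b)[[0,1]]*[-1,1])))
a,b=g((168,193),.133),g((319,186),.133);print('scene slot',a,b,(a+b)/2,np.linalg.norm(a-b),np.degrees(np.arctan2(*(b-a)[[0,1]]*[-1,1])))
h=[f(p,.131) for p in((128,115),(465,162),(418,515),(72,462))];print('head top cam',*h,np.mean(h,0))
print([np.linalg.norm(h[i]-h[i-1]) for i in range(4)])
h=[g(p,.131) for p in((88,62),(415,50),(422,278),(66,292))];print('head scene',*h,np.mean(h,0))
print([np.linalg.norm(h[i]-h[i-1]) for i in range(4)])
# module corners top pic, find contour of light case
im=cv2.imread('pics/a_top.png');
p=[(350,214),(490,234),(476,348),(334,326)]
q=[onz(MOD['top'],*x,.055)[:2] for x in p];print(q,np.mean(q,0),[np.linalg.norm(q[i]-q[i-1]) for i in range(4)])
for i,j in((0,1),(3,2)): d=q[i]-q[j];print(np.degrees(np.arctan2(-d[0],d[1])))
```

```text
scene centre [ 1.1552 -0.1179  0.6684]
top centre [0.3938 0.0287 1.3357]
top slot [ 0.577  -0.0617] [ 0.5706 -0.1045] [ 0.5738 -0.0831] 0.0432968193732379 -8.49651750853266
scene slot [ 0.5678 -0.1018] [ 0.5753 -0.0594] [ 0.5715 -0.0806] 0.043074199465638306 -10.07940958399989
head top cam [ 0.6157 -0.0398] [ 0.5999 -0.1372] [ 0.4977 -0.1193] [ 0.5148 -0.0207] [ 0.557  -0.0793]
[np.float64(0.10274803849272053), np.float64(0.09872646391664607), np.float64(0.10376095563344108), np.float64(0.10000814120391652)]
head scene [ 0.502  -0.1174] [ 0.5203 -0.0206] [ 0.6173 -0.0378] [ 0.5988 -0.1345] [ 0.5596 -0.0776]
[np.float64(0.09827679589566597), np.float64(0.09853106694431396), np.float64(0.09852692321666767), np.float64(0.09850045765644992)]
[array([ 0.6902, -0.0287]), array([ 0.6394, -0.3309]), array([ 0.3969, -0.2846]), array([0.4481, 0.0117])] [ 0.5436 -0.1581] [np.float64(0.24544136549522738), np.float64(0.30639242968235936), np.float64(0.2468927960998549), np.float64(0.3007082125229059)]
-9.528022175983871
-9.792965080959675
```

```bash
cat >> h.py <<'E'
from scipy.spatial.transform import Rotation as Ro
def down(yaw_y_deg):  # tool pointing down, tool y along world angle
    a=np.radians(yaw_y_deg); y=np.array([np.cos(a),np.sin(a),0]); z=np.array([0,0,-1.]); x=np.cross(y,z)
    return Ro.from_matrix(np.c_[x,y,z])
def cmd(o,pos,rot):
    R0=Ro.from_quat(o['tool_rot']); d=R0.inv().apply(np.asarray(pos)-o['tcp_pos'])
    w=(R0.inv()*rot).as_rotvec(degrees=True)
    return np.round(d*1000,1),np.round(w,2)
E
python3 - <<'E'
from h import *; from rig import arm
np.set_printoptions(precision=4,suppress=True)
o=arm.observe();m=arm.camera_model('wrist');R0=Ro.from_quat(o['tool_rot']).as_matrix()
c=-m['R'].T@m['t']; print('cam in tool',R0.T@(c-o['tcp_pos']),'cam axes in tool\n',R0.T@m['R'].T)
print(cmd(o,(.478,.212,.22),down(8.5)))
E
```

```text
cam in tool [ 0.079  -0.0001 -0.1629] cam axes in tool
 [[ 0.0003 -0.9584 -0.2855]
 [ 1.      0.0002  0.0003]
 [-0.0002 -0.2855  0.9584]]
(array([ 522.5, -603.9,    2.7]), array([ -0.07,  -0.06, -72.32]))
```

arm_command --targets '[{"x": 0.03, "y": -0.035, "z": 0, "wz": -4, "fingers": 0.045}, {"x": 0.522, "y": -0.604, "z": 0.003, "wz": -72.3, "fingers": 0.045}, {"x": 0.522, "y": -0.604, "z": 0.003, "wz": -72.3, "fingers": 0.045}, {"x": 0.522, "y": -0.604, "z": 0.003, "wz": -72.3, "fingers": 0.045}, {"x": 0.522, "y": -0.604, "z": 0.003, "wz": -72.3, "fingers": 0.045}, {"x": 0.522, "y": -0.604, "z": 0.003, "wz": -72.3, "fingers": 0.045}, {"x": 0.522, "y": -0.604, "z": 0.003, "wz": -72.3, "fingers": 0.045}, {"x": 0.522, "y": -0.604, "z": 0.003, "wz": -72.3, "fingers": 0.045}, {"x": 0.522, "y": -0.604, "z": 0.003, "wz": -72.3, "fingers": 0.045}, {"x": 0.522, "y": -0.604, "z": 0.003, "wz": -72.3, "fingers": 0.045}, {"x": 0.522, "y": -0.604, "z": 0.003, "wz": -72.3, "fingers": 0.045}, {"x": 0.522, "y": -0.604, "z": 0.003, "wz": -72.3, "fingers": 0.045}, {"x": 0.522, "y": -0.604, "z": 0.003, "wz": -72.3, "fingers": 0.045}, {"x": 0.522, "y": -0.604, "z": 0.003, "wz": -72.3, "fingers": 0.045}, {"x": 0.522, "y": -0.604, "z": 0.003, "wz": -72.3, "fingers": 0.045}, {"x": 0.522, "y": -0.604, "z": 0.003, "wz": -72.3, "fingers": 0.045}, {"x": 0.522, "y": -0.604, "z": 0.003, "wz": -72.3, "fingers": 0.045}, {"x": 0.522, "y": -0.604, "z": 0.003, "wz": -72.3, "fingers": 0.045}, {"x": 0.522, "y": -0.604, "z": 0.003, "wz": -72.3, "fingers": 0.045}, {"x": 0.522, "y": -0.604, "z": 0.003, "wz": -72.3, "fingers": 0.045}]'

```text
validation failed for argument at $.ta...
```

Run:
```python
from h import *; from rig import arm
import pickle
np.set_printoptions(precision=4,suppress=True)
o=arm.observe();m=arm.camera_model('wrist');im=arm.camera('wrist')
cv2.imwrite('pics/b_wrist.png',im[:,:,::-1]);pickle.dump((o,m),open('b.pkl','wb'))
print(o['clock'],o['tcp_pos'],o['joint_velocities'],o['joint_positions'],o['ft_force'],o['width'])
R0=Ro.from_quat(o['tool_rot']).as_matrix();print(R0)
k,l,b=blobs(im,(45,100,60),(80,255,255),30)
for i,s,ce in b:
    print(s,ce,onz(m,*ce,.103),cv2.minAreaRect(np.argwhere(l==i)[:,::-1].astype(np.float32)))
```

```text
0.15 [ 0.2755 -0.5605  0.2217] [-0.0018 -0.0011 -0.0045 -0.0021 -0.0001  0.0019] [-1.2401  0.2211  1.5274 -0.      1.3947 -0.1261] [ 0.1333 -0.1353 -0.465 ] 0.08679144816016497
[[ 0.8974  0.4411 -0.0005]
 [ 0.4411 -0.8974  0.0015]
 [ 0.0002 -0.0015 -1.    ]]
```

View pics/b_wrist.png

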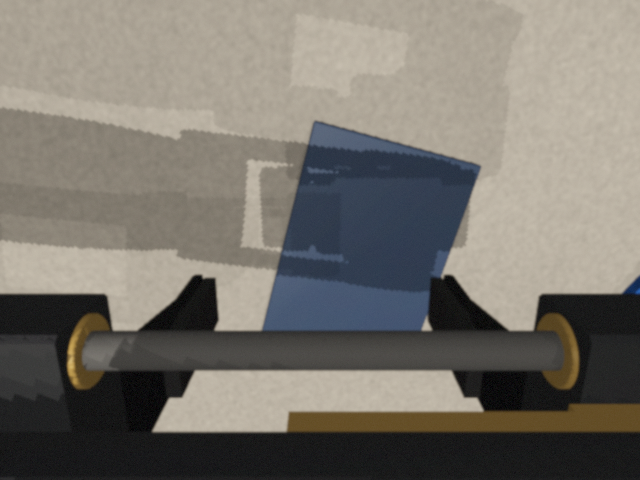

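The call was refused and the arm hasn't moved; the picture is unchanged. I'll send complete rows.

arm_command --targets '[{"x": 0.03, "y": -0.035, "z": 0, "wx": 0, "wy": 0, "wz": -4, "fingers": 0.045}, {"x": 0.07, "y": -0.08, "z": 0, "wx": 0, "wy": 0, "wz": -12, "fingers": 0.045}, {"x": 0.1, "y": -0.118, "z": 0, "wx": 0, "wy": 0, "wz": -20, "fingers": 0.045}, {"x": 0.522, "y": -0.604, "z": 0.003, "wx": 0, "wy": 0, "wz": -72.3, "fingers": 0.045}, {"x": 0.522, "y": -0.604, "z": 0.003, "wx": 0, "wy": 0, "wz": -72.3, "fingers": 0.045}, {"x": 0.522, "y": -0.604, "z": 0.003, "wx": 0, "wy": 0, "wz": -72.3, "fingers": 0.045}]'

```text
clock: 0.8
tcp_pos: [0.3496, -0.2719, 0.2213]
tool_rot: [0.808, 0.59, 0.0, -0.001]
ft_force: [0.9, 0.6, -0.5]
width: 0.049
```

Run:
```python
from h import *; from rig import arm
o=arm.observe(); print(o['tcp_pos'],o['joint_velocities'].round(2),cmd(o,(.478,.212,.22),down(8.5)))
```

```text
[ 0.34959184 -0.27193989  0.22130836] [ 0.91 -0.58  0.49  0.01  0.08 -0.59] (array([500.1, -25. ,   1.9]), array([-1.000e-02, -7.000e-02, -2.623e+01]))
```

arm_command --targets '[{"x": 0.5, "y": -0.025, "z": 0.002, "wx": 0, "wy": 0, "wz": -26.2, "fingers": 0.045}, {"x": 0.5, "y": -0.025, "z": 0.002, "wx": 0, "wy": 0, "wz": -26.2, "fingers": 0.045}, {"x": 0.5, "y": -0.025, "z": 0.002, "wx": 0, "wy": 0, "wz": -26.2, "fingers": 0.045}, {"x": 0.5, "y": -0.025, "z": 0.002, "wx": 0, "wy": 0, "wz": -26.2, "fingers": 0.045}, {"x": 0.5, "y": -0.025, "z": 0.002, "wx": 0, "wy": 0, "wz": -26.2, "fingers": 0.045}, {"x": 0.5, "y": -0.025, "z": 0.002, "wx": 0, "wy": 0, "wz": -26.2, "fingers": 0.045}, {"x": 0.5, "y": -0.025, "z": 0.002, "wx": 0, "wy": 0, "wz": -26.2, "fingers": 0.045}, {"x": 0.5, "y": -0.025, "z": 0.002, "wx": 0, "wy": 0, "wz": -26.2, "fingers": 0.045}, {"x": 0.5, "y": -0.025, "z": 0.002, "wx": 0, "wy": 0, "wz": -26.2, "fingers": 0.045}, {"x": 0.5, "y": -0.025, "z": 0.002, "wx": 0, "wy": 0, "wz": -26.2, "fingers": 0.045}, {"x": 0.5, "y": -0.025, "z": 0.002, "wx": 0, "wy": 0, "wz": -26.2, "fingers": 0.045}, {"x": 0.5, "y": -0.025, "z": 0.002, "wx": 0, "wy": 0, "wz": -26.2, "fingers": 0.045}, {"x": 0.5, "y": -0.025, "z": 0.002, "wx": 0, "wy": 0, "wz": -26.2, "fingers": 0.045}]'

```text
clock: 2.1
tcp_pos: [0.4777, 0.2111, 0.2196]
tool_rot: [0.653, 0.757, -0.0, -0.0]
ft_force: [-0.3, -1.5, 0.2]
width: 0.0448
```

Run:
```python
from h import *; from rig import arm
import pickle
np.set_printoptions(precision=4,suppress=True)
o=arm.observe();m=arm.camera_model('wrist');im=arm.camera('wrist')
cv2.imwrite('pics/c_wrist.png',im[:,:,::-1]);pickle.dump((o,m),open('c.pkl','wb'))
print(o['clock'],o['tcp_pos'],o['joint_velocities'],o['joint_positions'],o['ft_force'],o['width'])
R0=Ro.from_quat(o['tool_rot']).as_matrix();print(R0)
k,l,b=blobs(im,(45,100,60),(80,255,255),30)
for i,s,ce in b:
    print(s,ce,onz(m,*ce,.103),cv2.minAreaRect(np.argwhere(l==i)[:,::-1].astype(np.float32)))
```

```text
2.1 [0.4777 0.2111 0.2196] [-0.0209 -0.0154  0.0071  0.0009 -0.0014  0.0007] [ 0.2647 -0.0238  1.7949  0.0007  1.3711  0.1168] [-0.3486 -1.4732  0.2145] 0.04483973529727551
[[-0.1472  0.9891 -0.0008]
 [ 0.9891  0.1472  0.0005]
 [ 0.0006 -0.0007 -1.    ]]
[315 197  19  48 691] [323.9711 219.0043] [0.4786 0.2136 0.103 ] ((324.0, 220.5), (47.0, 18.0), 90.0)
```

View pics/c_wrist.png

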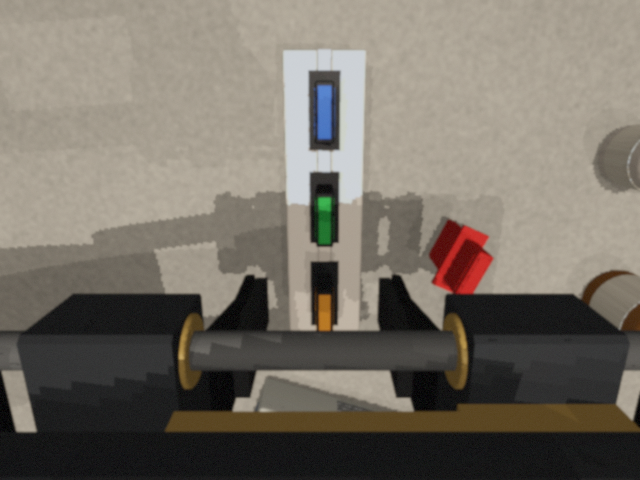

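Wrist view: blue, green and amber run in a column at x≈324 px, with green at (324,219), partly in shadow at its upper end. The red look-alike is clear at (460,258). I'll check the extent of the shaded mark.

Run:
```python
from h import *; import pickle
np.set_printoptions(precision=4,suppress=True)
o,m=pickle.load(open('c.pkl','rb'))
im=cv2.imread('pics/c_wrist.png')[:,:,::-1]
cv2.imwrite('pics/c_w2.png',cv2.resize(im[60:330,270:380,::-1],None,fx=5,fy=2.2) if 0 else cv2.resize(im[160:260,290:360,::-1],None,fx=6,fy=6,interpolation=cv2.INTER_CUBIC)[:600])
for v in range(166,252,3): print(v,im[v,324],im[v,318],end=' ')
h=[(310,172),(338,172),(338,246),(310,246)]
k,l,b=blobs(im.copy(),(45,90,20),(80,255,255),30)
R0=Ro.from_quat(o['tool_rot']).as_matrix()
for i,s,ce in b: print('\n',s,ce,R0.T@(onz(m,*ce,.103)-o['tcp_pos']))
for p in [(324,s[1]),(324,s[1]+s[3])]: print(R0.T@(onz(m,*p,.103)-o['tcp_pos']))
for p in [(324.5,172),(324.5,246)]: print('flange',R0.T@(onz(m,*p,.069)-o['tcp_pos']))
```

```text
166 [206 211 215] [199 200 200] 169 [205 210 214] [198 199 200] 172 [133 136 140] [105 103 100] 175 [55 52 51] [55 52 48] 178 [51 48 45] [55 53 50] 181 [53 50 48] [52 50 49] 184 [33 31 30] [34 30 30] 187 [13 15  8] [19 15 15] 190 [16 17 13] [13 11 15] 193 [32 28 31] [28 25 24] 196 [55 82 54] [51 62 48] 199 [ 62 176  83] [ 47 133  60] 202 [ 60 179  82] [ 49 138  63] 205 [ 58 174  78] [ 49 125  60] 208 [ 50 160  69] [ 45 108  54] 211 [ 32 112  44] [36 85 42] 214 [ 28 103  40] [20 65 28] 217 [ 28 104  38] [17 65 27] 220 [ 29 103  42] [23 68 29] 223 [ 32 116  47] [27 75 35] 226 [ 29 115  44] [29 77 36] 229 [ 35 117  48] [24 74 31] 232 [ 33 116  46] [28 76 34] 235 [ 34 117  48] [24 74 32] 238 [ 35 119  48] [27 74 30] 241 [ 38 117  51] [28 76 35] 244 [31 70 33] [29 49 31] 247 [146 134 122] [131 120 109] 250 [167 155 142] [149 139 127] 
 [314 196  22  49 930] [324.0409 219.872 ] [0.0016 0.0014 0.1166]
[0.018  0.0013 0.1166]
[-0.0161  0.0014  0.1166]
flange [0.0284 0.0018 0.1506]
flange [-0.0285  0.0019  0.1506]
```

View pics/c_w2.png

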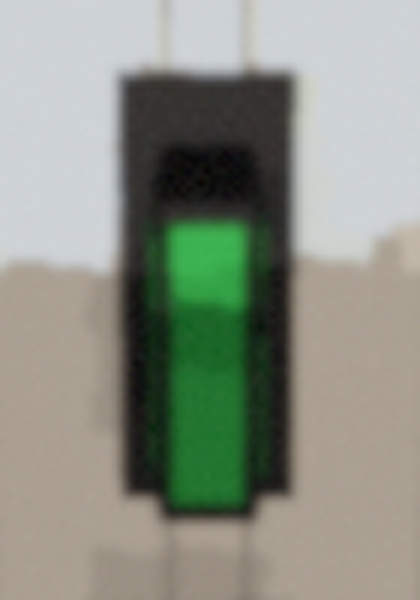

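arm_command --targets '[{"x": 0.001, "y": 0.0015, "z": 0.03, "wx": 0, "wy": 0, "wz": 0, "fingers": 0.045}, {"x": 0.001, "y": 0.0015, "z": 0.07, "wx": 0, "wy": 0, "wz": 0, "fingers": 0.045}, {"x": 0.001, "y": 0.0015, "z": 0.105, "wx": 0, "wy": 0, "wz": 0, "fingers": 0.045}, {"x": 0.001, "y": 0.0015, "z": 0.13, "wx": 0, "wy": 0, "wz": 0, "fingers": 0.045}, {"x": 0.001, "y": 0.0015, "z": 0.142, "wx": 0, "wy": 0, "wz": 0, "fingers": 0.045}, {"x": 0.001, "y": 0.0015, "z": 0.147, "wx": 0, "wy": 0, "wz": 0, "fingers": 0.045}, {"x": 0.001, "y": 0.0015, "z": 0.147, "wx": 0, "wy": 0, "wz": 0, "fingers": 0.045}, {"x": 0.001, "y": 0.0015, "z": 0.147, "wx": 0, "wy": 0, "wz": 0, "fingers": 0.045}]'

```text
clock: 2.95
tcp_pos: [0.4804, 0.2121, 0.0744]
tool_rot: [0.654, 0.757, 0.001, 0.0]
ft_force: [0.3, -0.0, 1.0]
width: 0.0451
```

Run:
```python
from h import *; from rig import arm
np.set_printoptions(precision=4,suppress=True)
o=arm.observe();im=arm.camera('wrist')
cv2.imwrite('pics/d_wrist.png',im[:,:,::-1])
print(o['clock'],o['tcp_pos'],o['ft_force'],o['width'])
```

```text
2.95 [0.4804 0.2121 0.0744] [ 0.3378 -0.0119  0.9656] 0.045060346565170516
```

View pics/d_wrist.png

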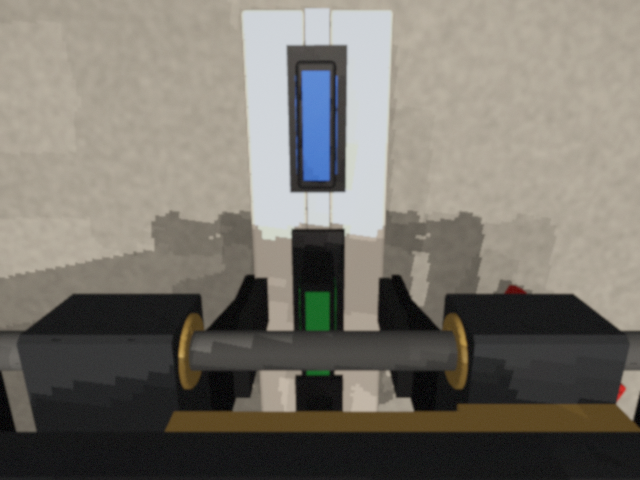

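The handle sits between the fingers (green at (318,330), fingers at x≈268 and 380). Closing.

arm_command --targets '[{"x": 0, "y": 0, "z": 0.001, "wx": 0, "wy": 0, "wz": 0, "fingers": 0.0}, {"x": 0, "y": 0, "z": 0.001, "wx": 0, "wy": 0, "wz": 0, "fingers": 0.0}, {"x": 0, "y": 0, "z": 0.001, "wx": 0, "wy": 0, "wz": 0, "fingers": 0.0}, {"x": 0, "y": 0, "z": 0.001, "wx": 0, "wy": 0, "wz": 0, "fingers": 0.0}, {"x": 0, "y": 0, "z": 0.001, "wx": 0, "wy": 0, "wz": 0, "fingers": 0.0}, {"x": 0, "y": 0, "z": 0.001, "wx": 0, "wy": 0, "wz": 0, "fingers": 0.0}]' --newtons 45

```text
clock: 3.6
tcp_pos: [0.4803, 0.2122, 0.0734]
tool_rot: [0.653, 0.757, 0.001, 0.0]
ft_force: [0.2, 0.5, 0.4]
width: 0.0119
```

arm_command --targets '[{"x": 0, "y": 0, "z": -0.003, "wx": 0, "wy": 0, "wz": 0, "fingers": 0.0}, {"x": 0, "y": 0, "z": -0.012, "wx": 0, "wy": 0, "wz": 0, "fingers": 0.0}, {"x": 0, "y": 0, "z": -0.027, "wx": 0, "wy": 0, "wz": 0, "fingers": 0.0}, {"x": 0, "y": 0, "z": -0.05, "wx": 0, "wy": 0, "wz": 0, "fingers": 0.0}, {"x": 0, "y": 0, "z": -0.075, "wx": 0, "wy": 0, "wz": 0, "fingers": 0.0}, {"x": 0, "y": 0, "z": -0.105, "wx": 0, "wy": 0, "wz": 0, "fingers": 0.0}, {"x": 0, "y": 0, "z": -0.135, "wx": 0, "wy": 0, "wz": 0, "fingers": 0.0}, {"x": 0, "y": 0, "z": -0.16, "wx": 0, "wy": 0, "wz": 0, "fingers": 0.0}, {"x": 0, "y": 0, "z": -0.175, "wx": 0, "wy": 0, "wz": 0, "fingers": 0.0}, {"x": 0, "y": 0, "z": -0.177, "wx": 0, "wy": 0, "wz": 0, "fingers": 0.0}]'

```text
clock: 4.6
tcp_pos: [0.4812, 0.2124, 0.2537]
tool_rot: [0.653, 0.757, 0.003, 0.002]
ft_force: [0.5, 0.6, -1.1]
width: 0.0118
```

Run:
```python
from h import *; from rig import arm
np.set_printoptions(precision=4,suppress=True)
im=arm.camera('wrist');cv2.imwrite('pics/e_wrist.png',im[:,:,::-1])
im=arm.camera('scene');cv2.imwrite('pics/e_scene.png',im[:,:,::-1])
o=arm.observe()
print(o['clock'],o['tcp_pos'],o['ft_force'],o['width'])
print(cmd(o,(.5625,-.141,.25),down(-9.7)))
```

```text
4.7 [0.4798 0.212  0.2504] [-0.2678 -0.9475 -1.1431] 0.011701372188857756
(array([-361.3,   30.2,    0.1]), array([ 0.13, -0.08, 18.1 ]))
```

View pics/e_scene.png

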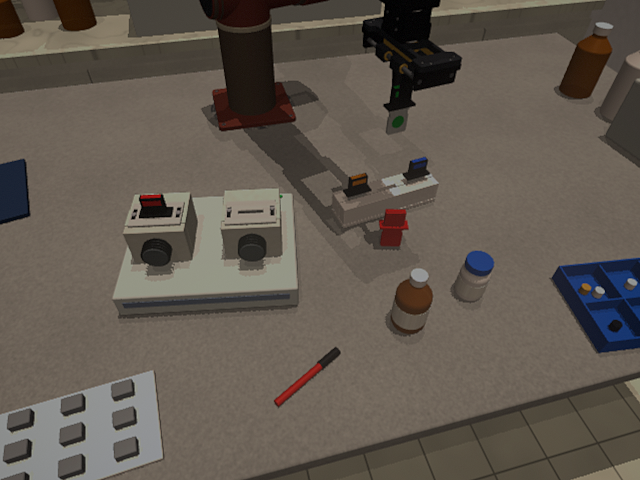

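View pics/e_wrist.png

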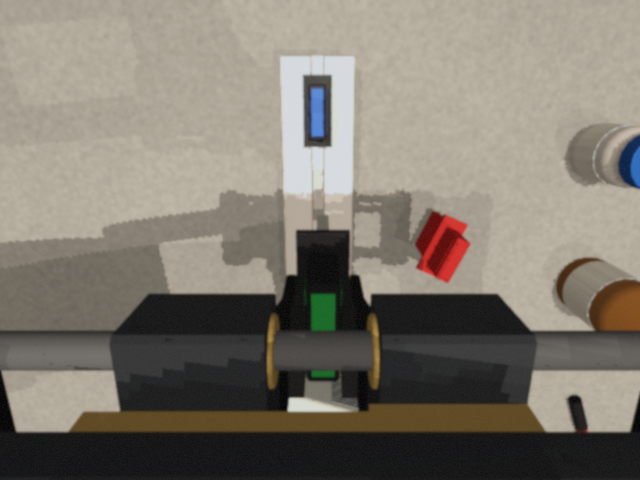

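The carrier is lifted cleanly: the blade with its green window is at scene (397,121), and amber and blue are still in place. Next is a hover just beside the slot so the wrist camera can see it.

arm_command --targets '[{"x": -0.015, "y": 0.001, "z": 0, "wx": 0, "wy": 0, "wz": 1, "fingers": 0.0}, {"x": -0.045, "y": 0.004, "z": 0, "wx": 0, "wy": 0, "wz": 3, "fingers": 0.0}, {"x": -0.085, "y": 0.007, "z": 0, "wx": 0, "wy": 0, "wz": 5, "fingers": 0.0}, {"x": -0.13, "y": 0.011, "z": 0, "wx": 0, "wy": 0, "wz": 7, "fingers": 0.0}, {"x": -0.175, "y": 0.015, "z": 0, "wx": 0, "wy": 0, "wz": 9, "fingers": 0.0}, {"x": -0.22, "y": 0.019, "z": 0, "wx": 0, "wy": 0, "wz": 11, "fingers": 0.0}, {"x": -0.265, "y": 0.023, "z": 0, "wx": 0, "wy": 0, "wz": 13, "fingers": 0.0}, {"x": -0.305, "y": 0.026, "z": 0, "wx": 0, "wy": 0, "wz": 15, "fingers": 0.0}, {"x": -0.335, "y": 0.028, "z": 0, "wx": 0, "wy": 0, "wz": 17, "fingers": 0.0}, {"x": -0.355, "y": 0.03, "z": 0, "wx": 0, "wy": 0, "wz": 18, "fingers": 0.0}, {"x": -0.361, "y": 0.03, "z": 0, "wx": 0, "wy": 0, "wz": 18.1, "fingers": 0.0}, {"x": -0.361, "y": 0.03, "z": 0, "wx": 0, "wy": 0, "wz": 18.1, "fingers": 0.0}, {"x": -0.361, "y": 0.03, "z": 0, "wx": 0, "wy": 0, "wz": 18.1, "fingers": 0.0}, {"x": -0.361, "y": 0.03, "z": 0, "wx": 0, "wy": 0, "wz": 18.1, "fingers": 0.0}, {"x": -0.361, "y": 0.03, "z": 0, "wx": 0, "wy": 0, "wz": 18.1, "fingers": 0.0}]'

```text
clock: 6.2
tcp_pos: [0.5623, -0.1395, 0.2503]
tool_rot: [0.764, 0.645, 0.001, 0.0]
ft_force: [-0.3, 0.6, 0.3]
width: 0.0115
```

Run:
```python
from h import *; from rig import arm
import pickle
np.set_printoptions(precision=4,suppress=True)
o=arm.observe();m=arm.camera_model('wrist')
im=arm.camera('wrist');cv2.imwrite('pics/f_wrist.png',im[:,:,::-1])
im=arm.camera('scene');cv2.imwrite('pics/f_scene.png',im[:,:,::-1])
im=arm.camera('top');cv2.imwrite('pics/f_top.png',im[:,:,::-1])
pickle.dump((o,m),open('f.pkl','wb'))
print(o['clock'],o['tcp_pos'],o['ft_force'],o['width'],Ro.from_quat(o['tool_rot']).as_matrix())
```

```text
6.2 [ 0.5623 -0.1395  0.2503] [-0.3218  0.6486  0.2777] 0.01150793587991565 [[ 0.1667  0.986   0.0026]
 [ 0.986  -0.1667  0.0014]
 [ 0.0019  0.0023 -1.    ]]
```

View pics/f_scene.png

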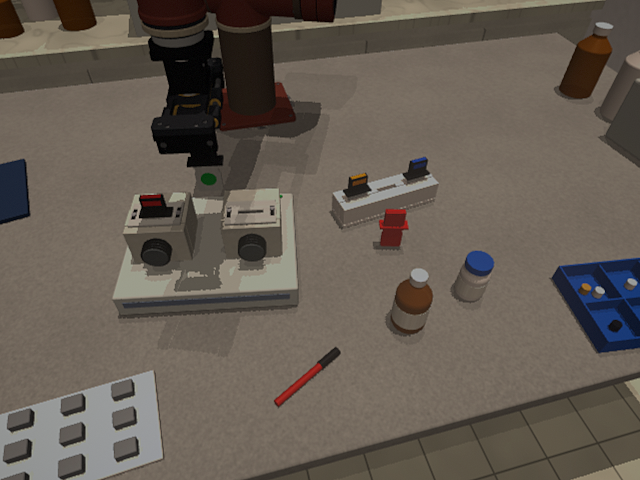

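View pics/f_wrist.png

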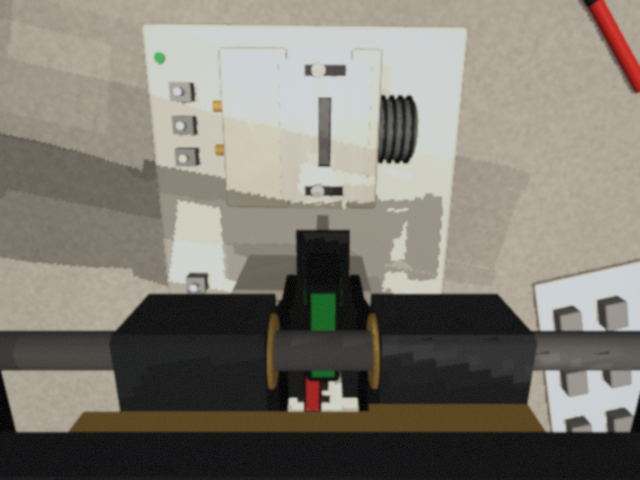

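The slot shows as a dark bar at wrist (324, 97–166), well aligned with the tool. Next I'll measure it and check the carrier's in-plane tilt in the scene crop.

Run:
```python
from h import *; import pickle
np.set_printoptions(precision=4,suppress=True)
o,m=pickle.load(open('f.pkl','rb'))
im=cv2.imread('pics/f_wrist.png'); g=cv2.cvtColor(im,cv2.COLOR_BGR2GRAY)
_,k=cv2.threshold(g[85:180,300:350],110,255,cv2.THRESH_BINARY_INV)
n,l,st,ce=cv2.connectedComponentsWithStats(k)
R0=Ro.from_quat(o['tool_rot']).as_matrix()
for i in range(1,n):
    if st[i][4]>100:
        r=cv2.minAreaRect(np.argwhere(l==i)[:,::-1].astype(np.float32)); 
        c=np.array(r[0])+[300,85]; W=onz(m,*c,.135)
        print(st[i],r,c,W,'tool',R0.T@(W-o['tcp_pos']))
        for p in [(c[0],c[1]-max(r[1])/2),(c[0],c[1]+max(r[1])/2),(c[0]-min(r[1])/2,c[1]),(c[0]+min(r[1])/2,c[1])]: print(R0.T@(onz(m,*p,.135)-o['tcp_pos']))
s=cv2.imread('pics/f_scene.png')
cv2.imwrite('pics/f_sc2.png',cv2.resize(s[145:205,175:250],None,fx=8,fy=8,interpolation=cv2.INTER_CUBIC))
cv2.imwrite('pics/f_w2.png',cv2.resize(im[200:400,260:390],None,fx=3,fy=3,interpolation=cv2.INTER_CUBIC))
# expected blade corners in scene for a straight carrier
for y in(-.02,.02):
  for z in(0,.055):
    P=o['tcp_pos']+R0@np.array([y,0,.0634-z]); print('pred',y,z,proj(MOD['scene'],P))
```

```text
[ 19  21  11  60 394] ((24.0, 50.5), (59.0, 10.0), 90.0) [324.  135.5] [ 0.5733 -0.083   0.135 ] tool [0.0573 0.0012 0.1154]
[0.0752 0.0011 0.1155]
[0.0387 0.0012 0.1154]
[ 0.0573 -0.002   0.1154]
[0.0573 0.0043 0.1154]
pred -0.02 0 [197.6561 189.7365]
pred -0.02 0.055 [191.0942 162.19  ]
pred 0.02 0 [222.5428 188.492 ]
pred 0.02 0.055 [217.4174 160.9763]
```

View pics/f_sc2.png

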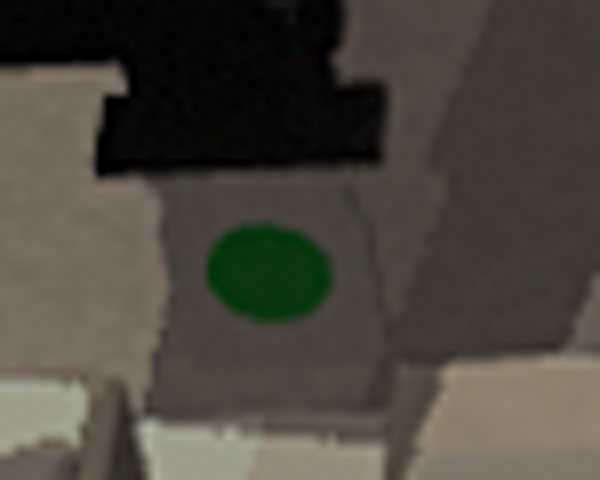

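View pics/f_w2.png

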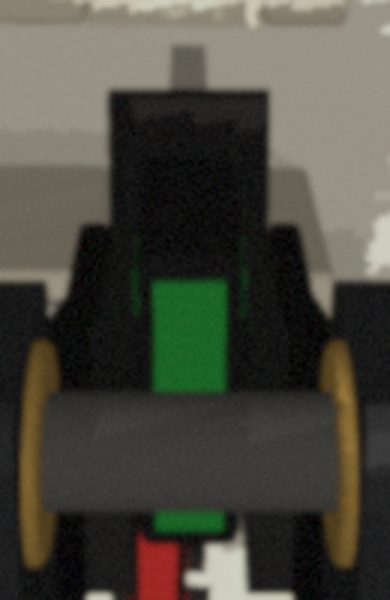

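Run:
```python
from h import *; import pickle
np.set_printoptions(precision=4,suppress=True)
o,m=pickle.load(open('f.pkl','rb'))
R0=Ro.from_quat(o['tool_rot']).as_matrix()
T=lambda u,v,tz:(lambda c,d:c+d*(tz-c[2])/d[2])(R0.T@(ray(m,u,v)[0]-o['tcp_pos']),R0.T@ray(m,u,v)[1])
c=lambda x,y:(260+(x+.5)/3-.5,200+(y+.5)/3-.5)
print('flange L/R end',T(*c(110,92),.0044),T(*c(268,92),.0044))
print('foot end L/R',T(*c(172,46),.0634),T(*c(205,46),.0634))
print('handle top mark front',T(*c(150,281),-.0296),T(*c(228,281),-.0296),'back',T(*c(152,532),-.0296),T(*c(228,532),-.0296))
im=cv2.imread('pics/f_wrist.png'); g=cv2.cvtColor(im,cv2.COLOR_BGR2GRAY).astype(float)
print('col profile',g[85:180:1,322:326].mean(1).astype(int))
print('row profile',g[115:150,310:340].mean(0).astype(int))
for x in(-.027,.027):
    print('flange pred scene',proj(MOD['scene'],o['tcp_pos']+R0@np.array([x,.011,.0084])))
```

```text
flange L/R end [ 0.0283 -0.0103  0.0044] [0.0283 0.011  0.0044]
foot end L/R [ 0.0192 -0.0027  0.0634] [0.0192 0.0032 0.0634]
handle top mark front [ 0.0165 -0.0041 -0.0296] [ 0.0165  0.0047 -0.0296] back [-0.0163 -0.0041 -0.0296] [-0.0163  0.005  -0.0296]
col profile [210 210 209 209 210 209 210 210 210 209 208 196 164 124 115 119 119 119
 119 120 120 119 120 119 119 121 120 119 119 118 118 118 118 118 117 117
 117 117 116 117 117 116 117 116 115 111 109 107 107 106 106 105 103  98
  94  92  92  91  90  92  91  90  91  93  95  98  98  98  98  98  98  97
  97  97  96  97  97  96  90  76  81 136 184 204 208 210 209 209 209 209
 209 210 210 209 210]
row profile [205 205 204 204 203 203 202 190 157 119 105 105 106 106 106 106 106 105
  99  96 135 181 201 205 206 206 206 206 206 205]
flange pred scene [185.6608 166.7888]
flange pred scene [221.5886 165.1105]
```

arm_command --targets '[{"x": 0.012, "y": 0, "z": 0, "wx": 0, "wy": 0, "wz": 0, "fingers": 0.0}, {"x": 0.035, "y": 0.001, "z": 0.005, "wx": 0, "wy": 0, "wz": 0, "fingers": 0.0}, {"x": 0.052, "y": 0.001, "z": 0.015, "wx": 0, "wy": 0, "wz": 0, "fingers": 0.0}, {"x": 0.06, "y": 0.001, "z": 0.03, "wx": 0, "wy": 0, "wz": 0, "fingers": 0.0}, {"x": 0.06, "y": 0.001, "z": 0.041, "wx": 0, "wy": 0, "wz": 0, "fingers": 0.0}, {"x": 0.06, "y": 0.001, "z": 0.045, "wx": 0, "wy": 0, "wz": 0, "fingers": 0.0}, {"x": 0.06, "y": 0.001, "z": 0.045, "wx": 0, "wy": 0, "wz": 0, "fingers": 0.0}, {"x": 0.06, "y": 0.001, "z": 0.045, "wx": 0, "wy": 0, "wz": 0, "fingers": 0.0}, {"x": 0.06, "y": 0.001, "z": 0.045, "wx": 0, "wy": 0, "wz": 0, "fingers": 0.0}]'

```text
clock: 7.25
tcp_pos: [0.5738, -0.0817, 0.2061]
tool_rot: [0.764, 0.645, 0.002, 0.001]
ft_force: [0.5, 0.2, -0.8]
width: 0.0116
```

Run:
```python
from h import *; from rig import arm
import pickle
np.set_printoptions(precision=4,suppress=True)
o=arm.observe();m=arm.camera_model('wrist')
im=arm.camera('wrist');cv2.imwrite('pics/g_wrist.png',cv2.resize(im[100:330,230:420,::-1],None,fx=3,fy=2.6))
im=arm.camera('scene');cv2.imwrite('pics/g_scene.png',cv2.resize(im[130:260,190:310,::-1],None,fx=5,fy=4.5,interpolation=cv2.INTER_CUBIC))
im=arm.camera('top');cv2.imwrite('pics/g_top.png',im[:,:,::-1])
print(o['clock'],o['tcp_pos'],o['ft_force'],o['width'],cmd(o,(.5737,-.0808,.203),down(-9.7)))
R0=Ro.from_quat(o['tool_rot']).as_matrix()
print(R0.T@(np.array([.5737,-.0808,.135])-o['tcp_pos']))
# predicted foot position of straight carrier and slot in scene
```

```text
7.25 [ 0.5738 -0.0817  0.2061] [ 0.4628  0.2013 -0.7644] 0.011612448400504315 (array([ 0.9, -0.3,  3.1]), array([ 0.2 , -0.09,  0.01]))
[ 0.0008 -0.0005  0.0711]
```

View pics/g_scene.png

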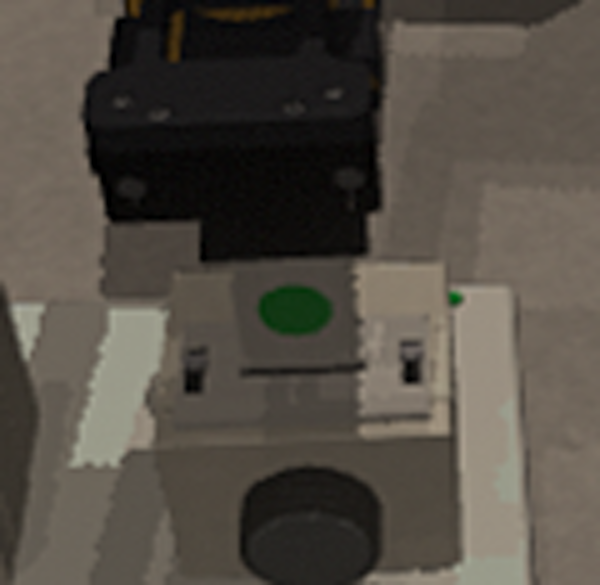

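View pics/g_wrist.png

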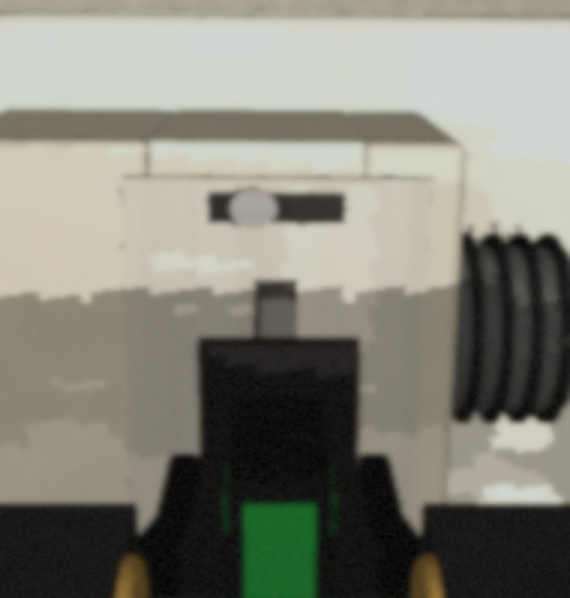

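Run:
```python
from h import *; from rig import arm
import pickle
np.set_printoptions(precision=4,suppress=True)
o=arm.observe();m=arm.camera_model('wrist')
im=arm.camera('wrist');cv2.imwrite('pics/h_wrist.png',im[:,:,::-1])
pickle.dump((o,m),open('h.pkl','wb'))
cv2.imwrite('pics/h_w2.png',cv2.resize(im[195:250,290:355,::-1],None,fx=9,fy=9,interpolation=cv2.INTER_CUBIC))
g=im.astype(float).mean(2)
for v in(208,209,210,211,212,213,216,220,224): print(v,g[v,308:338].astype(int))
```

```text
208 [186 187 188 187 188 184 174 152 136 132 131 130 132 132 133 132 136 136
 136 134 148 172 193 200 202 202 202 201 201 200]
209 [179 186 188 187 186 183 165 132 102  94  93  90  87  85  84  86  89  88
  85  84 107 153 184 199 202 202 201 200 200 199]
210 [169 181 185 185 184 176 157 120  86  71  64  58  54  55  55  56  60  59
  54  58  87 142 182 197 200 199 195 193 191 191]
211 [153 169 175 177 173 163 138 103  72  55  54  49  45  48  50  51  52  52
  51  52  79 135 173 188 192 189 180 174 171 171]
212 [136 148 153 155 150 140 118  88  62  52  50  47  49  49  51  52  55  56
  55  51  77 122 157 168 171 168 159 152 150 150]
213 [127 129 132 132 131 124 110  82  63  56  50  53  48  55  58  55  57  57
  58  51  76 114 139 149 150 149 144 144 143 141]
216 [124 123 122 124 125 125 111  87  75  82  89  89  89  90  92  90  89  90
  91  84  87 113 131 139 142 141 140 141 141 139]
220 [123 126 130 137 140 134 118  88  78  87  92  92  91  94  92  90  93  93
  94  88  97 119 138 142 140 142 141 140 140 139]
224 [124 123 122 122 122 120 109  88  80  89  93  91  91  92  93  92  93  95
  92  92 103 125 139 141 143 141 142 141 139 139]
```

View pics/h_w2.png

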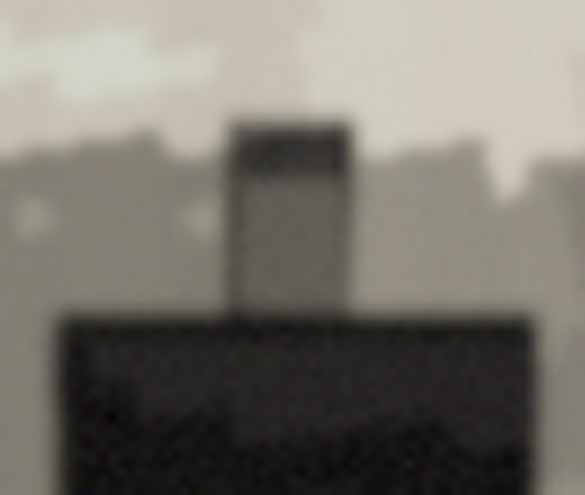

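Run:
```python
from h import *; import pickle
np.set_printoptions(precision=4,suppress=True)
o,m=pickle.load(open('h.pkl','rb'))
R0=Ro.from_quat(o['tool_rot']).as_matrix()
T=lambda u,v,tz:(lambda c,d:c+d*(tz-c[2])/d[2])(R0.T@(ray(m,u,v)[0]-o['tcp_pos']),R0.T@ray(m,u,v)[1])
for v in(214,214.7): print('foot',T(321.9,v,.0634),T(321.9,v,.0654))
for v in(208,208.7): print('slot',T(321.9,v,.0711))
print(o['clock'],R0)
```

```text
foot [ 0.0198 -0.      0.0634] [ 0.0192 -0.      0.0654]
foot [ 0.0194 -0.      0.0634] [ 0.0188 -0.      0.0654]
slot [ 0.0212 -0.0001  0.0711]
slot [ 0.0208 -0.0001  0.0711]
7.4 [[ 0.168   0.9858  0.0036]
 [ 0.9858 -0.168   0.001 ]
 [ 0.0016  0.0034 -1.    ]]
```

Blade and slot are both centred at column 321.9, and the end gap of 1.4 mm matches the expected 1.5 mm. I'll lower slowly and watch the force.

arm_command --targets '[{"x": 0, "y": 0, "z": 0.0015, "wx": 0.2, "wy": 0, "wz": 0, "fingers": 0.0}, {"x": 0, "y": 0, "z": 0.003, "wx": 0.2, "wy": 0, "wz": 0, "fingers": 0.0}, {"x": 0, "y": 0, "z": 0.0045, "wx": 0.2, "wy": 0, "wz": 0, "fingers": 0.0}, {"x": 0, "y": 0, "z": 0.006, "wx": 0.2, "wy": 0, "wz": 0, "fingers": 0.0}, {"x": 0, "y": 0, "z": 0.006, "wx": 0.2, "wy": 0, "wz": 0, "fingers": 0.0}]'

```text
clock: 7.95
tcp_pos: [0.5735, -0.0812, 0.1995]
tool_rot: [0.764, 0.645, 0.0, -0.001]
ft_force: [1.0, -0.5, -0.2]
width: 0.0117
```

arm_command --targets '[{"x": 0, "y": 0, "z": 0.0005, "wx": 0, "wy": 0, "wz": 0, "fingers": 0.0}, {"x": 0, "y": 0, "z": 0.001, "wx": 0, "wy": 0, "wz": 0, "fingers": 0.0}, {"x": 0, "y": 0, "z": 0.0015, "wx": 0, "wy": 0, "wz": 0, "fingers": 0.0}, {"x": 0, "y": 0, "z": 0.002, "wx": 0, "wy": 0, "wz": 0, "fingers": 0.0}]'

```text
clock: 8.35
tcp_pos: [0.5735, -0.0812, 0.1975]
tool_rot: [0.764, 0.645, 0.0, -0.001]
ft_force: [-0.0, -0.6, 0.3]
width: 0.0114
```

arm_command --targets '[{"x": 0, "y": 0, "z": 0.0005, "wx": 0, "wy": 0, "wz": 0, "fingers": 0.0}, {"x": 0, "y": 0, "z": 0.001, "wx": 0, "wy": 0, "wz": 0, "fingers": 0.0}, {"x": 0, "y": 0, "z": 0.0015, "wx": 0, "wy": 0, "wz": 0, "fingers": 0.0}]'

```text
clock: 8.65
tcp_pos: [0.5735, -0.0812, 0.1959]
tool_rot: [0.764, 0.645, 0.0, -0.001]
ft_force: [-0.2, 0.3, -0.8]
width: 0.0119
```

arm_command --targets '[{"x": 0, "y": 0, "z": 0.0005, "wx": 0, "wy": 0, "wz": 0, "fingers": 0.0}, {"x": 0, "y": 0, "z": 0.001, "wx": 0, "wy": 0, "wz": 0, "fingers": 0.0}, {"x": 0, "y": 0, "z": 0.0015, "wx": 0, "wy": 0, "wz": 0, "fingers": 0.0}]'

```text
clock: 8.95
tcp_pos: [0.5735, -0.0813, 0.1944]
tool_rot: [0.764, 0.645, 0.0, -0.001]
ft_force: [-0.2, 0.6, -0.9]
width: 0.0117
```

arm_command --targets '[{"x": 0, "y": 0, "z": 0.0005, "wx": 0, "wy": 0, "wz": 0, "fingers": 0.0}, {"x": 0, "y": 0, "z": 0.001, "wx": 0, "wy": 0, "wz": 0, "fingers": 0.0}, {"x": 0, "y": 0, "z": 0.0015, "wx": 0, "wy": 0, "wz": 0, "fingers": 0.0}]'

```text
clock: 9.25
tcp_pos: [0.5735, -0.0812, 0.193]
tool_rot: [0.764, 0.645, 0.0, -0.001]
ft_force: [-0.7, 1.5, 0.6]
width: 0.0118
```

arm_command --targets '[{"x": 0, "y": 0, "z": 0.0005, "wx": 0, "wy": 0, "wz": 0, "fingers": 0.0}, {"x": 0, "y": 0, "z": 0.001, "wx": 0, "wy": 0, "wz": 0, "fingers": 0.0}, {"x": 0, "y": 0, "z": 0.0015, "wx": 0, "wy": 0, "wz": 0, "fingers": 0.0}]'

```text
clock: 9.55
tcp_pos: [0.5735, -0.0812, 0.1915]
tool_rot: [0.764, 0.645, 0.0, -0.001]
ft_force: [-0.3, -0.1, 0.6]
width: 0.0121
```

Run:
```python
from h import *; from rig import arm
np.set_printoptions(precision=4,suppress=True)
o=arm.observe()
im=arm.camera('scene');cv2.imwrite('pics/i_scene.png',cv2.resize(im[130:260,190:310,::-1],None,fx=5,fy=4.5,interpolation=cv2.INTER_CUBIC))
im=arm.camera('wrist');cv2.imwrite('pics/i_w.png',cv2.resize(im[195:250,290:355,::-1],None,fx=9,fy=9,interpolation=cv2.INTER_CUBIC))
print(o['clock'],o['tcp_pos'],o['ft_force'],o['moment'],o['width'])
```

```text
9.55 [ 0.5735 -0.0812  0.1915] [-0.28   -0.0674  0.6309] [-0.038   0.0206  0.0362] 0.012076310205180697
```

View pics/i_scene.png

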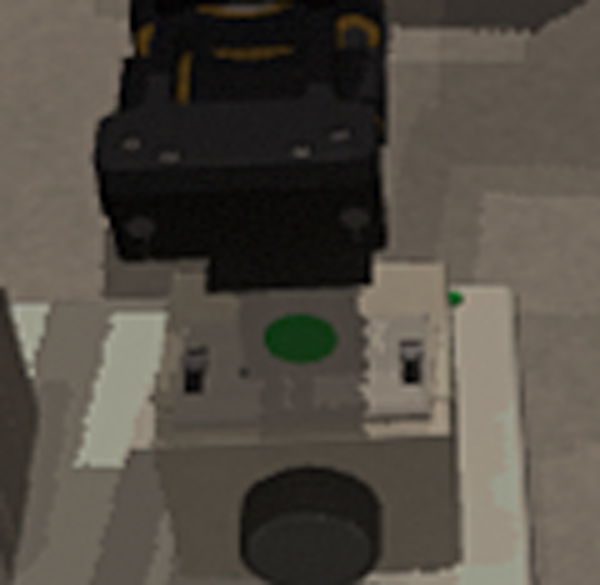

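View pics/i_w.png

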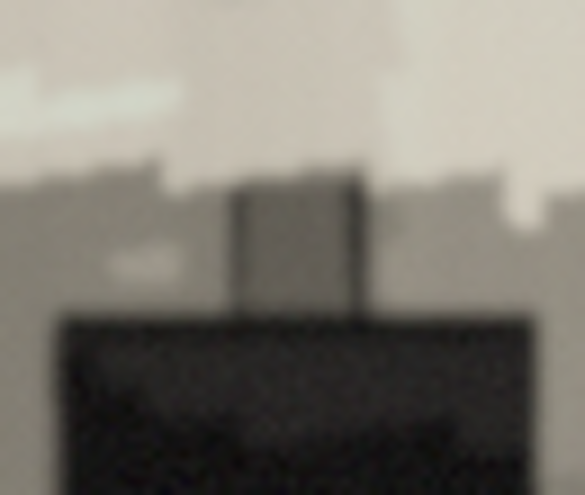

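The blade foot has entered the slot: the wrist view shows thin dark gaps on both sides of the blade, and there is no contact force. A tiny centring shift, then further down.

arm_command --targets '[{"x": -0.0004, "y": 0.0002, "z": 0.0005, "wx": 0, "wy": 0, "wz": 0, "fingers": 0.0}, {"x": -0.0004, "y": 0.0002, "z": 0.0012, "wx": 0, "wy": 0, "wz": 0, "fingers": 0.0}, {"x": -0.0004, "y": 0.0002, "z": 0.002, "wx": 0, "wy": 0, "wz": 0, "fingers": 0.0}, {"x": -0.0004, "y": 0.0002, "z": 0.0028, "wx": 0, "wy": 0, "wz": 0, "fingers": 0.0}, {"x": -0.0004, "y": 0.0002, "z": 0.0036, "wx": 0, "wy": 0, "wz": 0, "fingers": 0.0}]'

```text
clock: 10.15
tcp_pos: [0.5737, -0.0817, 0.1878]
tool_rot: [0.764, 0.645, 0.0, -0.001]
ft_force: [-0.1, 0.6, 0.9]
width: 0.0117
```

arm_command --targets '[{"x": 0, "y": 0, "z": 0.0008, "wx": 0, "wy": 0, "wz": 0, "fingers": 0.0}, {"x": 0, "y": 0, "z": 0.0016, "wx": 0, "wy": 0, "wz": 0, "fingers": 0.0}, {"x": 0, "y": 0, "z": 0.0024, "wx": 0, "wy": 0, "wz": 0, "fingers": 0.0}, {"x": 0, "y": 0, "z": 0.0032, "wx": 0, "wy": 0, "wz": 0, "fingers": 0.0}]'

```text
clock: 10.55
tcp_pos: [0.5737, -0.0817, 0.1845]
tool_rot: [0.764, 0.645, 0.0, -0.001]
ft_force: [0.4, 0.8, 0.9]
width: 0.0118
```

arm_command --targets '[{"x": 0, "y": 0, "z": 0.0006, "wx": 0, "wy": 0, "wz": 0, "fingers": 0.0}, {"x": 0, "y": 0, "z": 0.0012, "wx": 0, "wy": 0, "wz": 0, "fingers": 0.0}, {"x": 0, "y": 0, "z": 0.0018, "wx": 0, "wy": 0, "wz": 0, "fingers": 0.0}, {"x": 0, "y": 0, "z": 0.0024, "wx": 0, "wy": 0, "wz": 0, "fingers": 0.0}]'

```text
clock: 10.95
tcp_pos: [0.5739, -0.0819, 0.1824]
tool_rot: [0.764, 0.645, 0.0, -0.0]
ft_force: [-1.4, -0.6, 3.4]
width: 0.0119
```

arm_command --targets '[{"x": 0, "y": 0, "z": 0.0006, "wx": 0, "wy": 0, "wz": 0, "fingers": 0.0}, {"x": 0, "y": 0, "z": 0.0012, "wx": 0, "wy": 0, "wz": 0, "fingers": 0.0}, {"x": 0, "y": 0, "z": 0.0018, "wx": 0, "wy": 0, "wz": 0, "fingers": 0.0}]' --newtons 55

```text
clock: 11.25
tcp_pos: [0.5742, -0.0821, 0.1817]
tool_rot: [0.764, 0.645, 0.001, 0.0]
ft_force: [-3.1, 0.9, 8.0]
width: 0.0113
```

arm_command --targets '[{"x": 0, "y": 0, "z": 0.0006, "wx": 0, "wy": 0, "wz": 0, "fingers": 0.0}, {"x": 0, "y": 0, "z": 0.0012, "wx": 0, "wy": 0, "wz": 0, "fingers": 0.0}, {"x": 0, "y": 0, "z": 0.0018, "wx": 0, "wy": 0, "wz": 0, "fingers": 0.0}]'

```text
clock: 11.55
tcp_pos: [0.5745, -0.0821, 0.1813]
tool_rot: [0.764, 0.645, 0.001, 0.0]
ft_force: [-3.5, 0.9, 11.2]
width: 0.0115
```

The push is building up on the detent balls: 11 N down, with a small side force as the compliant arm drifts +0.8 mm in x. I'll correct sideways while pressing.

arm_command --targets '[{"x": 0.0002, "y": -0.0008, "z": 0.0012, "wx": 0, "wy": 0, "wz": 0, "fingers": 0.0}, {"x": 0.0002, "y": -0.0008, "z": 0.0018, "wx": 0, "wy": 0, "wz": 0, "fingers": 0.0}, {"x": 0.0002, "y": -0.0008, "z": 0.002, "wx": 0, "wy": 0, "wz": 0, "fingers": 0.0}]'

```text
clock: 11.85
tcp_pos: [0.5743, -0.082, 0.1811]
tool_rot: [0.764, 0.645, 0.001, 0.001]
ft_force: [-4.1, 0.8, 11.4]
width: 0.0116
```

Run:
```python
from h import *; from rig import arm
np.set_printoptions(precision=4,suppress=True)
o=arm.observe()
print(o['clock'],o['tcp_pos'],o['ft_force'],o['moment'],o['width'],cmd(o,(.5737,-.0817,.1434),down(-9.7)))
```

```text
11.85 [ 0.5743 -0.082   0.1811] [-4.0868  0.8182 11.403 ] [ 0.0881  0.6345 -0.0252] 0.011608743214955508 (array([ 0.2, -0.8, 37.7]), array([ 0.21, -0.03,  0.04]))
```

arm_command --targets '[{"x": 0.0002, "y": -0.0012, "z": 0.0018, "wx": 0.2, "wy": 0, "wz": 0, "fingers": 0.0}, {"x": 0.0002, "y": -0.0012, "z": 0.0024, "wx": 0.2, "wy": 0, "wz": 0, "fingers": 0.0}, {"x": 0.0002, "y": -0.0012, "z": 0.0028, "wx": 0.2, "wy": 0, "wz": 0, "fingers": 0.0}]'

```text
clock: 12.15
tcp_pos: [0.5742, -0.082, 0.1802]
tool_rot: [0.764, 0.645, 0.001, 0.001]
ft_force: [-1.4, 1.1, 7.8]
width: 0.0118
```

Run:
```python
from h import *; from rig import arm
np.set_printoptions(precision=4,suppress=True)
o=arm.observe()
im=arm.camera('scene');cv2.imwrite('pics/j_scene.png',cv2.resize(im[130:260,190:310,::-1],None,fx=5,fy=4.5,interpolation=cv2.INTER_CUBIC))
im=arm.camera('wrist');cv2.imwrite('pics/j_w.png',cv2.resize(im[180:330,260:385,::-1],None,fx=4,fy=4,interpolation=cv2.INTER_CUBIC))
print(o['clock'],o['tcp_pos'],o['ft_force'],o['moment'],o['width'],cmd(o,(.5737,-.0817,.1434),down(-9.7)))
```

```text
12.15 [ 0.5742 -0.082   0.1802] [-1.3862  1.0929  7.8404] [ 0.1006  0.2501 -0.0513] 0.011780422620287412 (array([ 0.2, -0.7, 36.8]), array([0.18, 0.  , 0.04]))
```

View pics/j_scene.png

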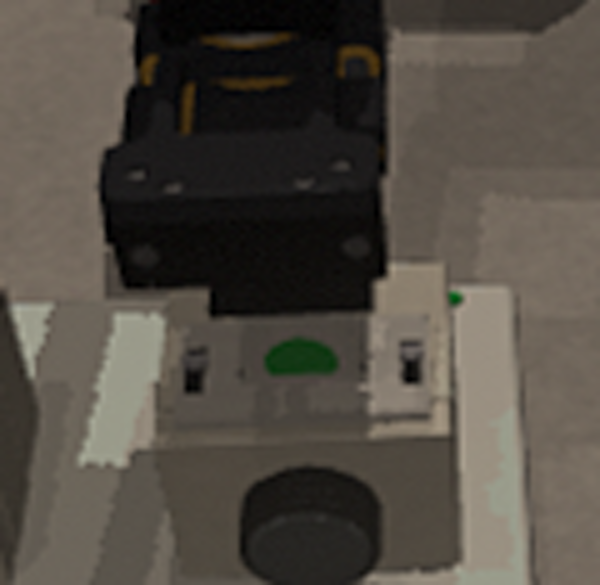

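View pics/j_w.png

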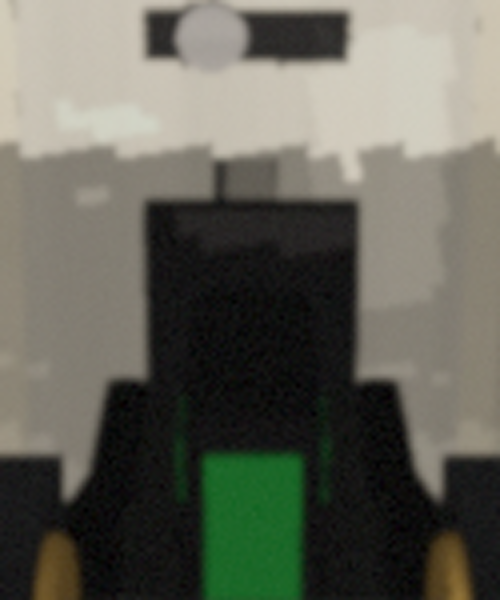

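The blade is about 17 mm in and the force has dropped, so the balls are passing. The wrist view shows the gap only on the left, so I'll shift tool −y about 0.9 mm while lowering.

arm_command --targets '[{"x": 0.0002, "y": -0.0012, "z": 0.0005, "wx": 0.2, "wy": 0, "wz": 0, "fingers": 0.0}, {"x": 0.0002, "y": -0.0012, "z": 0.001, "wx": 0.2, "wy": 0, "wz": 0, "fingers": 0.0}, {"x": 0.0002, "y": -0.0012, "z": 0.0018, "wx": 0.2, "wy": 0, "wz": 0, "fingers": 0.0}, {"x": 0.0002, "y": -0.0012, "z": 0.0025, "wx": 0.2, "wy": 0, "wz": 0, "fingers": 0.0}]'

```text
clock: 12.65
tcp_pos: [0.574, -0.0819, 0.1783]
tool_rot: [0.764, 0.645, 0.001, 0.001]
ft_force: [1.4, -1.9, 5.4]
width: 0.0117
```

arm_command --targets '[{"x": 0, "y": -0.0004, "z": 0.001, "wx": 0.1, "wy": 0, "wz": 0, "fingers": 0.0}, {"x": 0, "y": -0.0004, "z": 0.0018, "wx": 0.1, "wy": 0, "wz": 0, "fingers": 0.0}, {"x": 0, "y": -0.0004, "z": 0.0025, "wx": 0.1, "wy": 0, "wz": 0, "fingers": 0.0}, {"x": 0, "y": -0.0004, "z": 0.003, "wx": 0.1, "wy": 0, "wz": 0, "fingers": 0.0}]'

```text
clock: 13.05
tcp_pos: [0.5737, -0.0819, 0.1752]
tool_rot: [0.764, 0.645, 0.0, 0.0]
ft_force: [1.2, -0.4, 5.4]
width: 0.0112
```

arm_command --targets '[{"x": 0, "y": 0, "z": 0.001, "wx": 0, "wy": 0, "wz": 0, "fingers": 0.0}, {"x": 0, "y": 0, "z": 0.002, "wx": 0, "wy": 0, "wz": 0, "fingers": 0.0}, {"x": 0, "y": 0, "z": 0.0035, "wx": 0, "wy": 0, "wz": 0, "fingers": 0.0}, {"x": 0, "y": 0, "z": 0.005, "wx": 0, "wy": 0, "wz": 0, "fingers": 0.0}, {"x": 0, "y": 0, "z": 0.0065, "wx": 0, "wy": 0, "wz": 0, "fingers": 0.0}, {"x": 0, "y": 0, "z": 0.008, "wx": 0, "wy": 0, "wz": 0, "fingers": 0.0}]'

```text
clock: 13.65
tcp_pos: [0.5736, -0.0819, 0.167]
tool_rot: [0.764, 0.645, 0.0, 0.0]
ft_force: [0.1, -0.3, 4.5]
width: 0.0117
```

arm_command --targets '[{"x": 0, "y": 0, "z": 0.001, "wx": 0, "wy": 0, "wz": 0, "fingers": 0.0}, {"x": 0, "y": 0, "z": 0.0025, "wx": 0, "wy": 0, "wz": 0, "fingers": 0.0}, {"x": 0, "y": 0, "z": 0.004, "wx": 0, "wy": 0, "wz": 0, "fingers": 0.0}, {"x": 0, "y": 0, "z": 0.0055, "wx": 0, "wy": 0, "wz": 0, "fingers": 0.0}, {"x": 0, "y": 0, "z": 0.007, "wx": 0, "wy": 0, "wz": 0, "fingers": 0.0}, {"x": 0, "y": 0, "z": 0.0085, "wx": 0, "wy": 0, "wz": 0, "fingers": 0.0}]'

```text
clock: 14.25
tcp_pos: [0.5736, -0.0818, 0.1584]
tool_rot: [0.764, 0.645, 0.0, 0.0]
ft_force: [-0.1, -1.0, 4.0]
width: 0.0118
```

arm_command --targets '[{"x": 0, "y": 0, "z": 0.001, "wx": 0, "wy": 0, "wz": 0, "fingers": 0.0}, {"x": 0, "y": 0, "z": 0.0025, "wx": 0, "wy": 0, "wz": 0, "fingers": 0.0}, {"x": 0, "y": 0, "z": 0.004, "wx": 0, "wy": 0, "wz": 0, "fingers": 0.0}, {"x": 0, "y": 0, "z": 0.0055, "wx": 0, "wy": 0, "wz": 0, "fingers": 0.0}, {"x": 0, "y": 0, "z": 0.007, "wx": 0, "wy": 0, "wz": 0, "fingers": 0.0}, {"x": 0, "y": 0, "z": 0.0085, "wx": 0, "wy": 0, "wz": 0, "fingers": 0.0}]'

```text
clock: 14.85
tcp_pos: [0.5736, -0.0818, 0.1499]
tool_rot: [0.764, 0.645, 0.0, 0.0]
ft_force: [0.2, 0.8, 5.0]
width: 0.0117
```

arm_command --targets '[{"x": 0, "y": 0, "z": 0.0006, "wx": 0, "wy": 0, "wz": 0, "fingers": 0.0}, {"x": 0, "y": 0, "z": 0.0012, "wx": 0, "wy": 0, "wz": 0, "fingers": 0.0}, {"x": 0, "y": 0, "z": 0.0018, "wx": 0, "wy": 0, "wz": 0, "fingers": 0.0}, {"x": 0, "y": 0, "z": 0.0024, "wx": 0, "wy": 0, "wz": 0, "fingers": 0.0}]'

```text
clock: 15.25
tcp_pos: [0.5736, -0.0818, 0.1474]
tool_rot: [0.764, 0.645, 0.0, 0.0]
ft_force: [0.9, -0.4, 4.3]
width: 0.0118
```

arm_command --targets '[{"x": 0, "y": 0, "z": 0.0005, "wx": 0, "wy": 0, "wz": 0, "fingers": 0.0}, {"x": 0, "y": 0, "z": 0.001, "wx": 0, "wy": 0, "wz": 0, "fingers": 0.0}, {"x": 0, "y": 0, "z": 0.0015, "wx": 0, "wy": 0, "wz": 0, "fingers": 0.0}]'

```text
clock: 15.55
tcp_pos: [0.5736, -0.0818, 0.1457]
tool_rot: [0.764, 0.645, -0.0, 0.0]
ft_force: [0.3, -0.7, 2.8]
width: 0.0113
```

arm_command --targets '[{"x": 0, "y": 0, "z": 0.0004, "wx": 0, "wy": 0, "wz": 0, "fingers": 0.0}, {"x": 0, "y": 0, "z": 0.0008, "wx": 0, "wy": 0, "wz": 0, "fingers": 0.0}, {"x": 0, "y": 0, "z": 0.0012, "wx": 0, "wy": 0, "wz": 0, "fingers": 0.0}]'

```text
clock: 15.85
tcp_pos: [0.5734, -0.0818, 0.1441]
tool_rot: [0.764, 0.645, -0.0, 0.0]
ft_force: [1.8, -0.8, 1.1]
width: 0.0114
```

arm_command --targets '[{"x": 0, "y": 0, "z": 0.0004, "wx": 0, "wy": 0, "wz": 0, "fingers": 0.0}, {"x": 0, "y": 0, "z": 0.0008, "wx": 0, "wy": 0, "wz": 0, "fingers": 0.0}, {"x": 0, "y": 0, "z": 0.0012, "wx": 0, "wy": 0, "wz": 0, "fingers": 0.0}]'

```text
clock: 16.15
tcp_pos: [0.5733, -0.0818, 0.1434]
tool_rot: [0.764, 0.645, -0.0, -0.0]
ft_force: [-1.8, 0.2, 7.7]
width: 0.0115
```

It has met a stop at z = 0.1434, the expected home height. One more gentle press, then look.

arm_command --targets '[{"x": 0, "y": 0.0002, "z": 0.0008, "wx": 0, "wy": 0, "wz": 0, "fingers": 0.0}, {"x": 0, "y": 0.0002, "z": 0.0014, "wx": 0, "wy": 0, "wz": 0, "fingers": 0.0}, {"x": 0, "y": 0.0002, "z": 0.0018, "wx": 0, "wy": 0, "wz": 0, "fingers": 0.0}]'

```text
clock: 16.45
tcp_pos: [0.5734, -0.0819, 0.1433]
tool_rot: [0.764, 0.645, -0.0, -0.0]
ft_force: [-5.5, 1.1, 14.8]
width: 0.0116
```

Run:
```python
from h import *; from rig import arm
np.set_printoptions(precision=4,suppress=True)
o=arm.observe()
im=arm.camera('scene');cv2.imwrite('pics/k_scene.png',cv2.resize(im[130:260,190:310,::-1],None,fx=5,fy=4.5,interpolation=cv2.INTER_CUBIC))
im=arm.camera('wrist');cv2.imwrite('pics/k_w.png',cv2.resize(im[180:330,260:385,::-1],None,fx=4,fy=4,interpolation=cv2.INTER_CUBIC))
print(o['clock'],o['tcp_pos'],o['ft_force'],o['moment'],o['width'])
```

```text
16.45 [ 0.5734 -0.0819  0.1433] [-5.5106  1.1237 14.7864] [ 0.1554  0.935  -0.0544] 0.01162672609123361
```

View pics/k_scene.png

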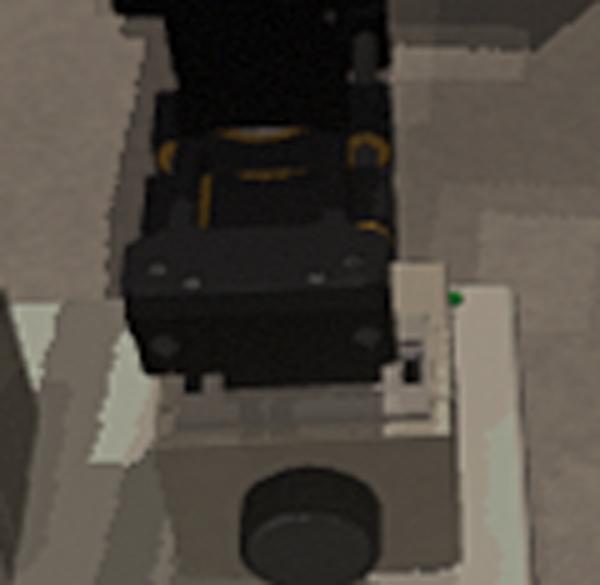

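View pics/k_w.png

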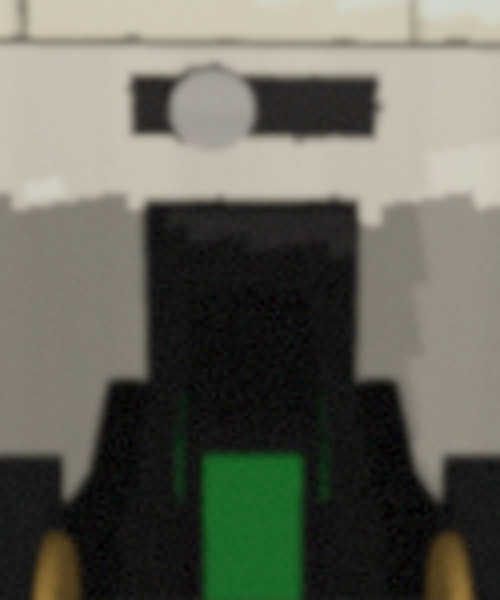

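The stop is hard (15 N with no movement) and the flange rests on the plate. I'll relax the push and open the fingers.

arm_command --targets '[{"x": 0, "y": 0, "z": 0, "wx": 0, "wy": 0, "wz": 0, "fingers": 0.0}, {"x": 0, "y": 0, "z": 0, "wx": 0, "wy": 0, "wz": 0, "fingers": 0.04}, {"x": 0, "y": 0, "z": 0, "wx": 0, "wy": 0, "wz": 0, "fingers": 0.04}, {"x": 0, "y": 0, "z": 0, "wx": 0, "wy": 0, "wz": 0, "fingers": 0.04}, {"x": 0, "y": 0, "z": 0, "wx": 0, "wy": 0, "wz": 0, "fingers": 0.04}, {"x": 0, "y": 0, "z": -0.003, "wx": 0, "wy": 0, "wz": 0, "fingers": 0.04}, {"x": 0, "y": 0, "z": -0.012, "wx": 0, "wy": 0, "wz": 0, "fingers": 0.04}, {"x": 0, "y": 0, "z": -0.03, "wx": 0, "wy": 0, "wz": 0, "fingers": 0.04}, {"x": 0, "y": 0, "z": -0.06, "wx": 0, "wy": 0, "wz": 0, "fingers": 0.04}, {"x": 0, "y": 0, "z": -0.09, "wx": 0, "wy": 0, "wz": 0, "fingers": 0.04}, {"x": -0.03, "y": -0.03, "z": -0.11, "wx": 0, "wy": 0, "wz": 0, "fingers": 0.04}, {"x": -0.06, "y": -0.06, "z": -0.12, "wx": 0, "wy": 0, "wz": 0, "fingers": 0.04}, {"x": -0.06, "y": -0.1, "z": -0.12, "wx": 0, "wy": 0, "wz": 0, "fingers": 0.04}, {"x": -0.06, "y": -0.1, "z": -0.12, "wx": 0, "wy": 0, "wz": 0, "fingers": 0.04}]'

```text
clock: 17.95
tcp_pos: [0.4613, -0.1239, 0.264]
tool_rot: [0.765, 0.644, -0.001, -0.0]
ft_force: [0.9, -0.3, -0.5]
width: 0.0401
```

Run:
```python
from h import *; from rig import arm
np.set_printoptions(precision=4,suppress=True)
o=arm.observe();m=arm.camera_model('wrist');w=arm.camera('wrist');cv2.imwrite('pics/l_w.png',w[:,:,::-1])
s=arm.camera('scene');cv2.imwrite('pics/l_scene.png',s[:,:,::-1]);cv2.imwrite('pics/l_s2.png',cv2.resize(s[150:270,110:310,::-1],None,fx=4,fy=4,interpolation=cv2.INTER_CUBIC))
t=arm.camera('top');cv2.imwrite('pics/l_top.png',t[:,:,::-1])
print(o['clock'],o['tcp_pos'],o['ft_force'],o['width'])
for n,im in(('scene',s),('top',t)):
    k,l,b=blobs(im,(45,100,50),(80,255,255),15)
    for i,st,ce in b: print(n,st,ce,onz(MOD[n],*ce,.173),onz(MOD[n],*ce,.1))
P=np.array([.5735,-.0817,.173]);print([proj(MOD[n],P) for n in MOD])
```

```text
17.95 [ 0.4613 -0.1239  0.264 ] [ 0.9382 -0.2917 -0.4978] 0.04010578020776932
scene [238 192  20   5  71] [247.2958 194.1831] [ 0.5731 -0.0817  0.173 ] [ 0.4873 -0.0764  0.1   ]
scene [240 199  18   5  68] [248.5588 200.9559] [ 0.5903 -0.0823  0.173 ] [ 0.5071 -0.077   0.1   ]
top [373 256  18   6  81] [381.321  258.5185] [ 0.5722 -0.0823  0.173 ] [ 0.5834 -0.0892  0.1   ]
[array([247.3584, 194.3279]), array([381.0045, 257.8784])]
```

View pics/l_s2.png

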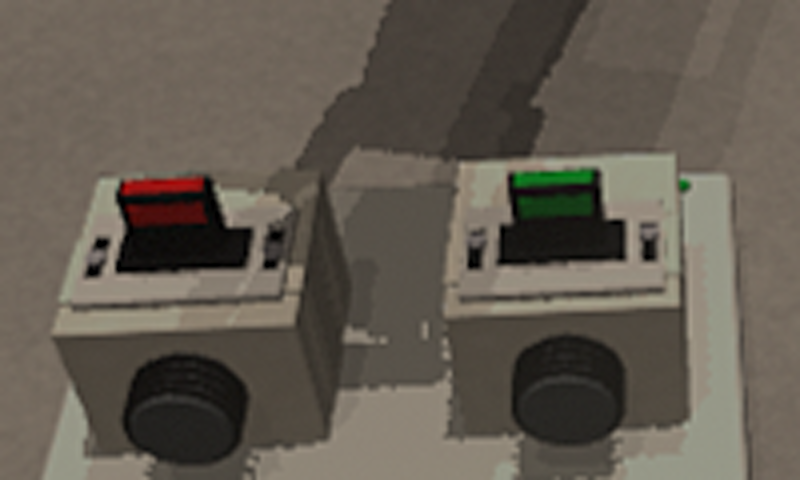

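View pics/l_scene.png

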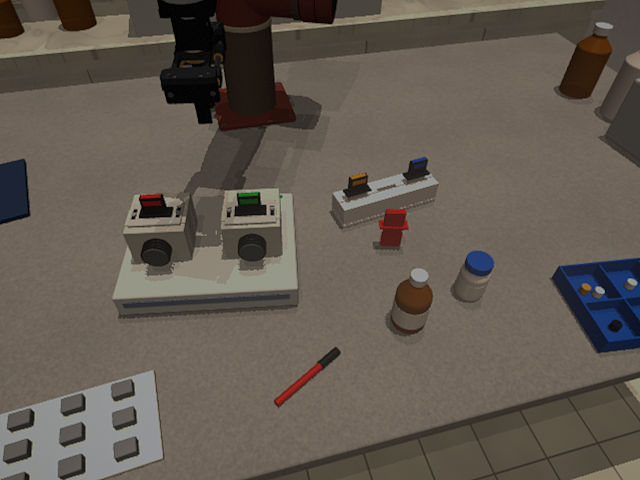

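View pics/l_w.png

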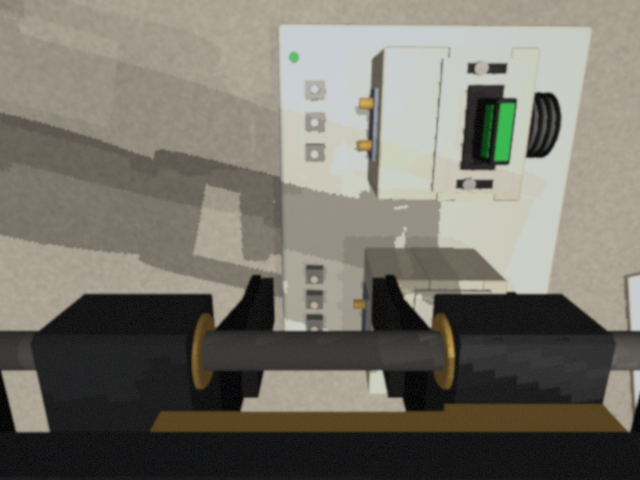

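The green carrier is seated like the red one next door: handle at scene (248,198), flange flat on the plate. The mark lines up in both fixed cameras for a handle top at z = 0.173. Nothing else has moved, so I'm handing in.

Run:
```python
from h import *; from rig import arm
print(tri(MOD['scene'],(247.3,194.2),MOD['top'],(381.3,258.5)))
print(arm.hand_in())
```

```text
(array([ 0.57238436, -0.08199405,  0.17239658]), np.float64(0.0005943253582911139))
the job is handed in; nothing more can be done
None
```

The green filter carrier is seated in the empty detector head, and I handed the job in at about 18 s on the robot clock. I picked it from the middle place of the stand, found the slot with the cameras, and felt it down through the slot. The fingers are open and the arm is clear.

- **Push-in:** the largest downward force I read was about 15 N. It was about 11 N at the detent balls and about 15 N in the final press against the stop. Readings came only at the end of each short move, so a brief higher peak in between would not show.
- **Seating:** the force fell to about 1 N just before the stop. The stop came at a tool height of 143.4 mm, as expected for home. I took this as the click, since there is no direct reading of it.
- **After letting go:** the handle top measured 172.4 mm high from two cameras, against 173 mm expected. The flange looks flat on the plate, like the red one next door.
- **Everything else:** the amber and blue filters, the bottles, the red look-alike and the other head look unmoved.
- **What went wrong:** the first move call was refused before the arm moved, because some fields were missing. The blade also drifted about 0.8 mm sideways against the slot wall at the balls (about 4 N side force). I corrected that before going deeper.

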